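Load the speaker leak-test nest and hold the vacuum

TASK

Take the dust cover off the leak-test nest (its far edge is under a keeper, so tip the handle end up first) and lay it flat on the white sheet, then drop every speaker capsule from the tray, magnet up, fully home into a pocket of its own. When all are in, push the valve lever all the way over, away from the robot, to evacuate, then bring it back upright to hold the vacuum; leave the tools and the swab box where they lie.

Things in the scene. Friction and masses are not known exactly. Their poses are not given: they have to be found in the camera images.
- nest: leak-test nest, a fixed grey block 236 mm (x) by 160 mm (y), 28 mm high, with six round pockets, 3 along x by 2 along y; origin at the centre of its underside, x to its far end (away from the robot), z up. A vacuum valve with the lever stands fixed at its right side (-y), centred at y = -125 mm: 74 x 36 mm, 36 mm high; beyond it at x = 72, y = -113 mm a gauge 38 mm across, 24 mm high.
- keeper (a point): middle of the near lower edge of the nest's steel keeper lip (nest x = 122 mm, 37 mm above the bench). The keeper stands across the nest's far end: 100 mm wide (y), nest x from 122 to 142 mm, 41 mm high; its upright starts at x = 134 mm.
- pocket0 (a point): centre of the floor of pocket 0 of the nest: a round pocket 64 mm across, 12 mm deep, mouth 28 mm above the bench, floor 16 mm above it; axes as the nest's. Pockets stand 72 mm apart; any speaker may go in any pocket.
- pocket1 (a point): centre of the floor of pocket 1 of the nest: a round pocket 64 mm across, 12 mm deep, mouth 28 mm above the bench, floor 16 mm above it; axes as the nest's. Pockets stand 72 mm apart; any speaker may go in any pocket.
- pocket2 (a point): centre of the floor of pocket 2 of the nest: a round pocket 64 mm across, 12 mm deep, mouth 28 mm above the bench, floor 16 mm above it; axes as the nest's. Pockets stand 72 mm apart; any speaker may go in any pocket.
- pocket3 (a point): centre of the floor of pocket 3 of the nest: a round pocket 64 mm across, 12 mm deep, mouth 28 mm above the bench, floor 16 mm above it; axes as the nest's. Pockets stand 72 mm apart; any speaker may go in any pocket.
- pocket4 (a point): centre of the floor of pocket 4 of the nest: a round pocket 64 mm across, 12 mm deep, mouth 28 mm above the bench, floor 16 mm above it; axes as the nest's. Pockets stand 72 mm apart; any speaker may go in any pocket.
- pocket5 (a point): centre of the floor of pocket 5 of the nest: a round pocket 64 mm across, 12 mm deep, mouth 28 mm above the bench, floor 16 mm above it; axes as the nest's. Pockets stand 72 mm apart; any speaker may go in any pocket.
- cover: loose grey sheet-metal dust cover, 250 g: a 3 mm plate, 172 mm wide (y), from x = -124 to +130 mm, with 12 mm skirts down its two long sides and its near (-x) end. Origin at mid-width in the plane of the skirts' lower edges (bench height when laid flat), 16 mm above the bench when on the nest, where it is over the nest's origin, axes alike. There the skirts have about 3 mm play round the nest.
- cover_tongue (a point): middle of the cover's far edge (x = 130 mm, plate's underside). On the nest it reaches 8 mm under the keeper's lip with 6 mm play in height: tip the handle end up 10 to 20 degrees about the nest's far top edge (nest x = 118 mm, 28 mm up), draw the cover 25 mm or more towards its handle end, then lift.
- cover_handle (a point): centre of the cover's black handle, a bar 12 mm thick (cover x), 90 mm long (cover y) and 26 mm high, raised 10 mm above the plate on two posts at its ends; it lies at x = -95 mm, y = 0, 38 mm above the cover's origin (23 mm above the plate's top); axes as the cover's.
- sheet: white sheet of paper flat on the bench, 297 mm (x) by 210 mm (y), fixed; origin at its centre. It lies left or right of the nest, the tray on the other side.
- tray: shallow black tray fixed on the bench, 256 mm (x) by 172 mm (y), walls 4 mm thick and 12 mm high, floor 4 mm thick; origin at the centre of its underside.
- speaker0: waterproof loudspeaker capsule, a stepped round part, 120 g: a plastic flange 60 mm across and 10 mm thick below, tapering to a steel magnet 32 mm across that stands on it from 17 to 38 mm height; origin at the centre of the flange's underside (the grille), z runs up through the magnet. Starts loose in the tray, grille down, magnet up; only 4 to 6 of the six are there (None when absent).
- speaker1: waterproof loudspeaker capsule, a stepped round part, 120 g: a plastic flange 60 mm across and 10 mm thick below, tapering to a steel magnet 32 mm across that stands on it from 17 to 38 mm height; origin at the centre of the flange's underside (the grille), z runs up through the magnet. Starts loose in the tray, grille down, magnet up; only 4 to 6 of the six are there (None when absent).
- speaker2: waterproof loudspeaker capsule, a stepped round part, 120 g: a plastic flange 60 mm across and 10 mm thick below, tapering to a steel magnet 32 mm across that stands on it from 17 to 38 mm height; origin at the centre of the flange's underside (the grille), z runs up through the magnet. Starts loose in the tray, grille down, magnet up; only 4 to 6 of the six are there (None when absent).
- speaker3: waterproof loudspeaker capsule, a stepped round part, 120 g: a plastic flange 60 mm across and 10 mm thick below, tapering to a steel magnet 32 mm across that stands on it from 17 to 38 mm height; origin at the centre of the flange's underside (the grille), z runs up through the magnet. Starts loose in the tray, grille down, magnet up; only 4 to 6 of the six are there (None when absent).
- speaker4: waterproof loudspeaker capsule, a stepped round part, 120 g: a plastic flange 60 mm across and 10 mm thick below, tapering to a steel magnet 32 mm across that stands on it from 17 to 38 mm height; origin at the centre of the flange's underside (the grille), z runs up through the magnet. Starts loose in the tray, grille down, magnet up; only 4 to 6 of the six are there (None when absent).
- speaker5: waterproof loudspeaker capsule, a stepped round part, 120 g: a plastic flange 60 mm across and 10 mm thick below, tapering to a steel magnet 32 mm across that stands on it from 17 to 38 mm height; origin at the centre of the flange's underside (the grille), z runs up through the magnet. Starts loose in the tray, grille down, magnet up; only 4 to 6 of the six are there (None when absent).
- lever (a joint): angle of the valve lever, rad: 0 = leaning 0.6 rad towards the nest's -x (the robot's side; vent), 0.6 = upright (hold), 1.2 = leaning 0.6 rad towards the nest's +x, away from the robot, against its stop (evacuate). It turns about the nest's y axis, is stiff enough to stay where it is left (about 1.1 N at the knob moves it), and starts at or near vent.
- lever_knob (a point): centre of the lever's black ball knob, 28 mm across, 80 mm from the pivot (nest x = 0, y = -125 mm, 45 mm above the bench), fixed on the steel rod (10 mm thick): it turns with the lever, so push it along, or turn the gripper with it.
- screwdriver: bystander: cordless drill-driver lying on its side beyond the nest, about 210 x 190 x 55 mm; leave alone.
- swab_box: bystander: open clear plastic box 130 x 90 x 40 mm; leave alone.
- pliers: bystander: pliers with red grips, about 160 mm long, lying flat; leave alone.
Things that resemble listed ones, but are neither listed nor needed, are in the scene too. Leave any orange or red look-alike of the speaker4 alone.

How it is judged:
On the way, in this order (a step that is already met when the one before it is completed fails the run):
1. the cover lies flat on the white sheet, let go (horizontal distance between cover and sheet below 0.06 m and height (world z) of cover below 0.008 m and angle between cover's own z axis and vertical below 0.05 rad and contact force between the fingers and cover below 0.2 N), for 0.2 s.
2. every speaker is home in a pocket of its own, with the lever still at vent ((horizontal distance between speaker0 and pocket0 below 0.006 m or horizontal distance between speaker0 and pocket1 below 0.006 m or horizontal distance between speaker0 and pocket2 below 0.006 m or horizontal distance between speaker0 and pocket3 below 0.006 m or horizontal distance between speaker0 and pocket4 below 0.006 m or horizontal distance between speaker0 and pocket5 below 0.006 m) and z of speaker0 in the frame of nest between 0.012 and 0.019 m and angle between each of speaker0, speaker1, speaker2, speaker3, speaker4, speaker5's own z axis and vertical below 0.08 rad and (horizontal distance between speaker1 and pocket0 below 0.006 m or horizontal distance between speaker1 and pocket1 below 0.006 m or horizontal distance between speaker1 and pocket2 below 0.006 m or horizontal distance between speaker1 and pocket3 below 0.006 m or horizontal distance between speaker1 and pocket4 below 0.006 m or horizontal distance between speaker1 and pocket5 below 0.006 m) and z of speaker1 in the frame of nest between 0.012 and 0.019 m and (horizontal distance between speaker2 and pocket0 below 0.006 m or horizontal distance between speaker2 and pocket1 below 0.006 m or horizontal distance between speaker2 and pocket2 below 0.006 m or horizontal distance between speaker2 and pocket3 below 0.006 m or horizontal distance between speaker2 and pocket4 below 0.006 m or horizontal distance between speaker2 and pocket5 below 0.006 m) and z of speaker2 in the frame of nest between 0.012 and 0.019 m and (horizontal distance between speaker3 and pocket0 below 0.006 m or horizontal distance between speaker3 and pocket1 below 0.006 m or horizontal distance between speaker3 and pocket2 below 0.006 m or horizontal distance between speaker3 and pocket3 below 0.006 m or horizontal distance between speaker3 and pocket4 below 0.006 m or horizontal distance between speaker3 and pocket5 below 0.006 m) and z of speaker3 in the frame of nest between 0.012 and 0.019 m and (horizontal distance between speaker4 and pocket0 below 0.006 m or horizontal distance between speaker4 and pocket1 below 0.006 m or horizontal distance between speaker4 and pocket2 below 0.006 m or horizontal distance between speaker4 and pocket3 below 0.006 m or horizontal distance between speaker4 and pocket4 below 0.006 m or horizontal distance between speaker4 and pocket5 below 0.006 m) and z of speaker4 in the frame of nest between 0.012 and 0.019 m and (horizontal distance between speaker5 and pocket0 below 0.006 m or horizontal distance between speaker5 and pocket1 below 0.006 m or horizontal distance between speaker5 and pocket2 below 0.006 m or horizontal distance between speaker5 and pocket3 below 0.006 m or horizontal distance between speaker5 and pocket4 below 0.006 m or horizontal distance between speaker5 and pocket5 below 0.006 m) and z of speaker5 in the frame of nest between 0.012 and 0.019 m and value of joint lever below 0.3 rad), for 0.2 s.
3. the lever is pushed fully over, away from the robot (evacuate), with every speaker home ((horizontal distance between speaker0 and pocket0 below 0.006 m or horizontal distance between speaker0 and pocket1 below 0.006 m or horizontal distance between speaker0 and pocket2 below 0.006 m or horizontal distance between speaker0 and pocket3 below 0.006 m or horizontal distance between speaker0 and pocket4 below 0.006 m or horizontal distance between speaker0 and pocket5 below 0.006 m) and z of speaker0 in the frame of nest between 0.012 and 0.019 m and angle between each of speaker0, speaker1, speaker2, speaker3, speaker4, speaker5's own z axis and vertical below 0.08 rad and (horizontal distance between speaker1 and pocket0 below 0.006 m or horizontal distance between speaker1 and pocket1 below 0.006 m or horizontal distance between speaker1 and pocket2 below 0.006 m or horizontal distance between speaker1 and pocket3 below 0.006 m or horizontal distance between speaker1 and pocket4 below 0.006 m or horizontal distance between speaker1 and pocket5 below 0.006 m) and z of speaker1 in the frame of nest between 0.012 and 0.019 m and (horizontal distance between speaker2 and pocket0 below 0.006 m or horizontal distance between speaker2 and pocket1 below 0.006 m or horizontal distance between speaker2 and pocket2 below 0.006 m or horizontal distance between speaker2 and pocket3 below 0.006 m or horizontal distance between speaker2 and pocket4 below 0.006 m or horizontal distance between speaker2 and pocket5 below 0.006 m) and z of speaker2 in the frame of nest between 0.012 and 0.019 m and (horizontal distance between speaker3 and pocket0 below 0.006 m or horizontal distance between speaker3 and pocket1 below 0.006 m or horizontal distance between speaker3 and pocket2 below 0.006 m or horizontal distance between speaker3 and pocket3 below 0.006 m or horizontal distance between speaker3 and pocket4 below 0.006 m or horizontal distance between speaker3 and pocket5 below 0.006 m) and z of speaker3 in the frame of nest between 0.012 and 0.019 m and (horizontal distance between speaker4 and pocket0 below 0.006 m or horizontal distance between speaker4 and pocket1 below 0.006 m or horizontal distance between speaker4 and pocket2 below 0.006 m or horizontal distance between speaker4 and pocket3 below 0.006 m or horizontal distance between speaker4 and pocket4 below 0.006 m or horizontal distance between speaker4 and pocket5 below 0.006 m) and z of speaker4 in the frame of nest between 0.012 and 0.019 m and (horizontal distance between speaker5 and pocket0 below 0.006 m or horizontal distance between speaker5 and pocket1 below 0.006 m or horizontal distance between speaker5 and pocket2 below 0.006 m or horizontal distance between speaker5 and pocket3 below 0.006 m or horizontal distance between speaker5 and pocket4 below 0.006 m or horizontal distance between speaker5 and pocket5 below 0.006 m) and z of speaker5 in the frame of nest between 0.012 and 0.019 m and value of joint lever above 1.1 rad), for 0.2 s.
At the end, for the whole second after the job is handed in: Each speaker present sits in a pocket (centre within 6 mm, underside within 3 mm of the floor, tilt under 0.08 rad); the cover lies flat on the bench, origin within 60 mm of the sheet's centre; the lever is upright (0.6 rad, within 0.12); all let go and at rest (all of step 1 and (horizontal distance between speaker0 and pocket0 below 0.006 m or horizontal distance between speaker0 and pocket1 below 0.006 m or horizontal distance between speaker0 and pocket2 below 0.006 m or horizontal distance between speaker0 and pocket3 below 0.006 m or horizontal distance between speaker0 and pocket4 below 0.006 m or horizontal distance between speaker0 and pocket5 below 0.006 m) and z of speaker0 in the frame of nest between 0.012 and 0.019 m and angle between each of speaker0, speaker1, speaker2, speaker3, speaker4, speaker5's own z axis and vertical below 0.08 rad and (horizontal distance between speaker1 and pocket0 below 0.006 m or horizontal distance between speaker1 and pocket1 below 0.006 m or horizontal distance between speaker1 and pocket2 below 0.006 m or horizontal distance between speaker1 and pocket3 below 0.006 m or horizontal distance between speaker1 and pocket4 below 0.006 m or horizontal distance between speaker1 and pocket5 below 0.006 m) and z of speaker1 in the frame of nest between 0.012 and 0.019 m and (horizontal distance between speaker2 and pocket0 below 0.006 m or horizontal distance between speaker2 and pocket1 below 0.006 m or horizontal distance between speaker2 and pocket2 below 0.006 m or horizontal distance between speaker2 and pocket3 below 0.006 m or horizontal distance between speaker2 and pocket4 below 0.006 m or horizontal distance between speaker2 and pocket5 below 0.006 m) and z of speaker2 in the frame of nest between 0.012 and 0.019 m and (horizontal distance between speaker3 and pocket0 below 0.006 m or horizontal distance between speaker3 and pocket1 below 0.006 m or horizontal distance between speaker3 and pocket2 below 0.006 m or horizontal distance between speaker3 and pocket3 below 0.006 m or horizontal distance between speaker3 and pocket4 below 0.006 m or horizontal distance between speaker3 and pocket5 below 0.006 m) and z of speaker3 in the frame of nest between 0.012 and 0.019 m and (horizontal distance between speaker4 and pocket0 below 0.006 m or horizontal distance between speaker4 and pocket1 below 0.006 m or horizontal distance between speaker4 and pocket2 below 0.006 m or horizontal distance between speaker4 and pocket3 below 0.006 m or horizontal distance between speaker4 and pocket4 below 0.006 m or horizontal distance between speaker4 and pocket5 below 0.006 m) and z of speaker4 in the frame of nest between 0.012 and 0.019 m and (horizontal distance between speaker5 and pocket0 below 0.006 m or horizontal distance between speaker5 and pocket1 below 0.006 m or horizontal distance between speaker5 and pocket2 below 0.006 m or horizontal distance between speaker5 and pocket3 below 0.006 m or horizontal distance between speaker5 and pocket4 below 0.006 m or horizontal distance between speaker5 and pocket5 below 0.006 m) and z of speaker5 in the frame of nest between 0.012 and 0.019 m and linear speed of each of speaker0, speaker1, speaker2, speaker3, speaker4, speaker5, cover below 0.02 m/s and value of joint lever between 0.48 and 0.72 rad and velocity of joint lever between -0.05 and 0.05 rad/s); the robot touches nothing.
It fails at once if the screwdriver is shifted by more than 30 mm (distance of screwdriver from where it was at the start of the episode above 0.03 m).
It fails at once if the swab_box is shifted by more than 30 mm (distance of swab_box from where it was at the start of the episode above 0.03 m).
It fails at once if the pliers is shifted by more than 30 mm (distance of pliers from where it was at the start of the episode above 0.03 m).
Of speaker0, speaker1, speaker2, speaker3, speaker4, speaker5 only 4 to 6 are there at a start; the rules pass over those that are not, and their reading is None.
At some moment in a run one of speaker0, speaker1, speaker2, speaker3, speaker4, speaker5 may be knocked a few centimetres aside while the robot is not near it.
Once in a run the grip may slacken for a moment while it holds something.
It also fails if it takes over 208 s, if anything falls off the work surface, if the arm or the gripper's body presses on something with over 40 N, if the wrist force passes 120 N, or if a joint passes its speed limit or range.

ROBOT

A 6-joint arm with a two-finger parallel gripper is mounted at the origin on the work surface. World frame = base frame: x ahead of the robot, y to its left, z up, the work surface at z = 0. Lengths are in m, angles in rad, forces in N, time in s.
With the tool pointing down it reaches from about 0.35 to 0.875 m from the base axis. Payload 4.2 kg.
Tool frame: the origin (TCP) lies on the centre line of the jaws, within the pads' length; the fingertips stand 22 mm ahead of it and the grasp point (between the pads) lies 3 mm ahead of it; x points along the fingers, z is the direction in which the jaws open and shut, and the axes are right-handed (so a half turn about x gives the same grasp; the last joint's range is limited). The gripper opens to 85 mm and grips with 20 to 120 N. Pads are 22 mm wide; open, the fingers measure 114 mm over their backs; the gripper's body (76 mm by 85 mm) begins 54 mm behind the grasp point. The pads swing forward as they close: fully open they stand 13 mm farther back than shut.
Start: joints at [-1.036, 0.385, 0.008, 0, -1.194, -0.259], TCP at [0.17, -0.601, 0.253] pointing down, gripper open.
Joint ranges: [-3.14, 3.14], [-1.21, 2.06], [-1.07, 1.41], [-3.16, 2.05], [-2.99, -0.16], [-3.1, 3.1]. Speed limits (rad/s): [2.79, 2.79, 3.14, 3.14, 3.14, 3.14].

INTERFACE

Orientations are given as a unit quaternion [x, y, z, w].
In Python, from workcell import ctrl gives the robot as it stands.
- The arm moves only by the shell command python3 -m inch 'ROWS' [FORCE]. ROWS is JSON, a list of rows, each an object with "slide": the shift along the tool's x, y, z in cm, a list of three; "turn": the turn, a rotation vector about the tool's x, y, z in rad, a list of three; "grip": the opening, from 0 (shut) to 1 (fully open). A call has 1 to 12 rows; each row shifts and turns the pose as measured when the row begins, along the tool's axes as they then stand; what a row does not reach is not made up. A row lasts 1/8 s, in which the tool goes at most 62.5 mm and 10.7 degrees, less where a joint would pass 70% of its speed; a pose out of reach is approached as far as the arm can. A call with a gripper value outside its range is refused whole. The fingers move at their own pace and stop on an object; FORCE is the grip in N (left out, the last holds). Time passes only in rows, so rows that do not move let the fingers close. It gives the time, the measured TCP pose, the force and the opening at its end, in the units of the state.
- ctrl.state(): the state, without advancing time (a new reading comes with each control period).
- ctrl.camera(name): name is "side" or "top"; returns the picture (480x640x3 uint8, red, green, blue); there is no depth.
- ctrl.calibration(name): a dict with "fovy" (degrees; the focal length in pixels is half the picture's height over the tangent of half this angle, whatever the lens; pixels are square), "cx", "cy" (the principal point, pixels), "dist" ([k1, k2, p1, p2, k3] as OpenCV has them; the pictures are not rectified), "eye" and "rotation" of the camera in the world. Camera axes: x right, y down, z forward; pixel columns grow to the right and rows downward; lengths in m; the calibration is good to about 2 mm. A picture is of the moment at which its call begins. calibration takes no time and is no camera call.
- ctrl.sign_off(): hands the job in, once; it reports no verdict.
Trained networks look in the newest picture that a camera, given by its name, has taken for a name from the list of things; names that differ only in an ending like _2 or _b are one class to them, and where a whole thing is asked for, a point or a joint stands for the part that bears it (a point fixed in the world has none). Each returns a list of dicts, best first, with "p" (0 to 1); they miss things now and then, are a little off and sometimes report something else, mostly with a low value. They report only what shows in the picture. A call takes as long as a camera call. They do not tell look-alikes from the thing itself.
- ctrl.cut_out(name, camera): "mask" (480x640 bool, what is visible of it) and "pixel" ([column, row] in pixels, amid what is visible of it).
The state is a dict: "time_s": time; "qpos": joint angles; "qvel": joint speeds; "joint_torque": joint torques, N m; "tcp_pos": TCP position; "orientation": TCP orientation; "wrist_force": force on the tool from outside, world axes, zero at the start; "ft_torque": the same for the moment, N m; "gripper_width": opening from 0.0 (shut) to 1.0 (fully open).
Only numpy, scipy, OpenCV 4.12 (cv2) and the standard library are available. Lean on these libraries where they do the work, as an engineer would, in place of code of your own. Each camera call takes 0.05 s, during which the arm holds its last target. There are 200 camera calls.

## Working session

There is one attempt and no reset: what is moved stays moved. The work goes in short steps, Python scripts to look and compute and a shell command to move; the robot and the scene stay as the last step left them, time stands still between calls to the robot, and variables do not carry over. Pictures are saved under pics/ and viewed, on a budget of 14 in all, crops included, one or two more only if the job needs it, and the job is handed in when it is done.

```bash
ls; mkdir -p pics
python3 - <<'E'
from workcell import ctrl
import cv2
for n in("top","side"):
    im=ctrl.camera(n); cv2.imwrite(f"pics/{n}0.png",im[:,:,::-1])
    c=ctrl.calibration(n); print(n,c)
s=ctrl.state(); print(s)
E
```

```text
pics
top {'fovy': 52.761234845067, 'cx': 323.04838208235515, 'cy': 235.31430709425555, 'dist': array([-0.01777061,  0.        ,  0.        ,  0.        ,  0.        ]), 'eye': array([ 0.31521305, -0.08355716,  1.15949773]), 'rotation': array([ 0.73968101, -0.66420249,  0.07295714, -0.07990188])}
side {'fovy': 42.48014560689501, 'cx': 319.9713262459357, 'cy': 237.7724825744178, 'dist': array([0.07378558, 0.        , 0.        , 0.        , 0.        ]), 'eye': array([0.14912877, 0.80929365, 1.28251542]), 'rotation': array([-0.1908718 ,  0.92222426, -0.32737465,  0.07678674])}
{'time_s': 0.1, 'qpos': array([-1.03639485e+00,  3.85469795e-01,  6.74777887e-03, -4.14764473e-04,
       -1.19399155e+00, -2.58611220e-01]), 'qvel': array([ 0.00058423, -0.00152558,  0.00419903,  0.00076365,  0.000935  ,
       -0.00194421]), 'joint_torque': array([-3.79436096e-04, -3.93319094e+01,  1.88929760e+01,  4.19793740e+00,
       -2.55421452e-03,  5.96507846e-06]), 'tcp_pos': array([ 0.17008081, -0.60091313,  0.25233413]), 'orientation': array([-0.56337458,  0.42618429,  0.56452568,  0.42695057]), 'wrist_force': array([-0.10077376,  0.3652303 , -0.36661423]), 'ft_torque': array([0.04548155, 0.03564277, 0.05439569]), 'gripper_width': 1.001673478977807}
```

View pics/top0.png

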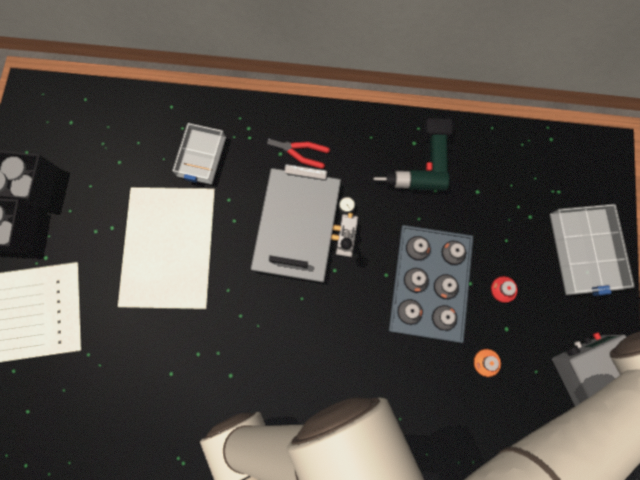

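View pics/side0.png

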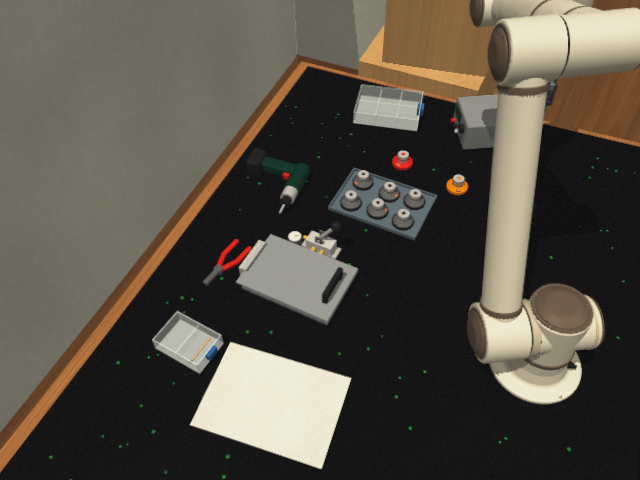

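```bash
cat > vis.py <<'E'
from workcell import ctrl
import numpy as np, cv2
from scipy.spatial.transform import Rotation as R
from scipy.optimize import least_squares
def cal(n):
    c=ctrl.calibration(n); f=240/np.tan(np.radians(c["fovy"])/2)
    K=np.array([[f,0,c["cx"]],[0,f,c["cy"]],[0,0,1]])
    return K,c["dist"],c["eye"],R.from_quat(c["rotation"]).as_matrix()
C={n:cal(n) for n in("top","side")}
def proj(n,P):
    K,d,e,M=C[n]; P=np.atleast_2d(P).astype(float)
    return cv2.projectPoints(P,cv2.Rodrigues(M.T)[0],-M.T@e,K,d)[0][:,0]
def ray(n,uv,z):
    K,d,e,M=C[n]; q=cv2.undistortPoints(np.array([[uv]],float),K,d)[0,0]
    v=M@[q[0],q[1],1]; return e+v*(z-e[2])/v[2]
def ring(r,z): a=np.arange(0,6.28,.2); return np.c_[r*np.cos(a),r*np.sin(a),0*a+z]
SPK=[np.r_[ring(.03,0),ring(.03,.01)],np.r_[ring(.03,.01),ring(.016,.017)],np.r_[ring(.016,.017),ring(.016,.038)]]
def box(x0,x1,y0,y1,z0,z1): return np.array([[x,y,z] for x in(x0,x1) for y in(y0,y1) for z in(z0,z1)])
COV=[box(-.124,.130,-.086,.086,0,.015)]
SHEET=[box(-.1485,.1485,-.105,.105,0,.0005)]
TRAY=[box(-.128,.128,-.086,.086,0,.012)]
def sil(n,parts,x,y,z,yaw=0):
    im=np.zeros((480*4,640*4),np.uint8); c,s=np.cos(yaw),np.sin(yaw)
    for p in parts:
        Q=np.c_[c*p[:,0]-s*p[:,1]+x,s*p[:,0]+c*p[:,1]+y,p[:,2]+z]
        cv2.fillConvexPoly(im,cv2.convexHull((proj(n,Q)*4+1.5).round().astype(np.int32)),255)
    return cv2.resize(im,(640,480),interpolation=cv2.INTER_AREA)/255.
def cen(m):
    v,u=np.nonzero(m>0); w=m[v,u].astype(float); return np.array([(u*w).sum(),(v*w).sum()])/w.sum()
def loc(n,mask,parts,z):
    "xy by silhouette centroid (round parts)"
    t=cen(mask); p=ray(n,t,z+.012)[:2]
    for _ in range(4):
        q=cen(sil(n,parts,*p,z)); p=p+ray(n,t,z)[:2]-ray(n,q,z)[:2]
    a=sil(n,parts,*p,z); iou=np.minimum(a,mask).sum()/np.maximum(a,mask).sum()
    return p,iou
def fit(n,mask,parts,z,p0):
    "x,y,yaw by silhouette overlap"
    from scipy.optimize import minimize
    g=cv2.GaussianBlur(mask.astype(np.float32),(0,0),1)
    f=lambda p:((cv2.GaussianBlur(sil(n,parts,p[0],p[1],z,p[2]),(0,0),1)-g)**2).sum()
    r=minimize(f,p0,method="Nelder-Mead",options=dict(initial_simplex=np.array(p0)+np.array([[0,0,0],[.02,0,0],[0,.02,0],[0,0,.1]]),maxiter=150))
    a=sil(n,parts,r.x[0],r.x[1],z,r.x[2]); return r.x,np.minimum(a,mask).sum()/np.maximum(a,mask).sum()
def cut(nm,n):return ctrl.cut_out(nm,n)
E
python3 - <<'E'
from vis import *
np.set_printoptions(precision=4,suppress=True)
print(proj("top",[[.17,-.601,.3],[0,0,0]]),proj("side",[[0,0,0]]))
for n in("top","side"):
    ctrl.camera(n)
    for nm,pa,z in(("cover",COV,.016),("sheet",SHEET,0),("tray",TRAY,0)):
        for r in cut(nm,n)[:2]:
            p=ray(n,cen(r["mask"]),z+.012)
            print(n,nm,round(r["p"],2),r["mask"].sum(),fit(n,r["mask"],pa,z,[p[0],p[1],-.1]))
    for r in cut("speaker0",n): print(n,"spk",round(r["p"],2),r["pixel"],*loc(n,r["mask"],SPK,.004))
    for nm in("lever_knob","keeper"):
        for r in cut(nm,n)[:2]: print(n,nm,round(r["p"],2),r["pixel"],cen(r["mask"]),r["mask"].sum())
    np.save(f"k_{n}.npy",cut("lever_knob",n)[0]["mask"])
E
```

```text
[[621.6222 463.5216]
 [269.3793 482.1216]] [[532.9617 361.1957]]
top cover 0.87 7268 (array([ 0.5815,  0.0078, -0.0599]), np.float64(0.9727847478901673))
top cover 0.75 10266 (array([0.4827, 0.3059, 0.0983]), np.float64(0.7652192846747116))
top sheet 0.64 10299 (array([0.5012, 0.3181, 0.0897]), np.float64(0.9894150263838656))
top sheet 0.15 7293 (array([ 0.6057,  0.0108, -0.0714]), np.float64(0.734448338845831))
top tray 0.91 4968 (array([ 0.4807, -0.3276, -0.0506]), np.float64(0.6198378801541923))
top spk 0.94 [409.9, 310.5] [ 0.4065 -0.2789] 0.9612399807403632
top spk 0.91 [488.6, 365.1] [ 0.31   -0.4663] 0.9366921972235521
top spk 0.86 [452.7, 250.5] [ 0.558  -0.3747] 0.9596054590019477
top spk 0.84 [505.2, 289.4] [ 0.4821 -0.4999] 0.9480066325427151
top spk 0.78 [443.2, 286.1] [ 0.4751 -0.3616] 0.9469909321779607
top spk 0.75 [444.4, 317.4] [ 0.4013 -0.3616] 0.9580121301439746
top spk 0.63 [416.5, 278.2] [ 0.4842 -0.2886] 0.9366499028460394
top spk 0.61 [341.4, 219.0] [ 0.6271 -0.0822] 0.06531804226199817
top spk 0.57 [415.2, 245.9] [ 0.5611 -0.2888] 0.951089870257188
top lever_k
[... 575 characters left out ...]

side spk 0.9 [348.5, 199.1] [ 0.5618 -0.2872] 0.8358006751958396
side spk 0.9 [456.0, 184.8] [ 0.3075 -0.462 ] 0.8924757121866708
side spk 0.8 [390.5, 192.6] [ 0.4737 -0.3618] 0.8844940896259704
side spk 0.78 [414.9, 200.6] [ 0.4007 -0.3611] 0.9116036393428486
side spk 0.66 [364.2, 179.7] [ 0.5585 -0.3744] 0.9278990229827434
side spk 0.64 [402.8, 160.5] [ 0.4806 -0.497 ] 0.7548353561239786
side spk 0.57 [380.7, 212.2] [ 0.4833 -0.2892] 0.857684175267444
side spk 0.54 [402.7, 217.2] [ 0.4055 -0.279 ] 0.9266793725857905
side lever_knob 0.6 [377.8, 212.6] [377.1262 208.6092] 325
side lever_knob 0.59 [333.6, 229.2] [331.5608 228.4392] 148
side keeper 0.91 [316.3, 243.2] [304.6152 243.5712] 1159
```

```bash
cat >> vis.py <<'E'
def down(yaw):
    "tool x down, z along yaw dir"
    z=np.array([np.cos(yaw),np.sin(yaw),0]); x=np.array([0,0,-1.]); return np.c_[x,np.cross(z,x),z]
def plan(p,M):
    s=ctrl.state(); Q=R.from_quat(s["orientation"]).as_matrix(); p=np.array(p)
    sl=Q.T@(p-s["tcp_pos"])*100; tu=R.from_matrix(Q.T@M).as_rotvec()
    print("t",s["time_s"],"tcp",s["tcp_pos"].round(4),"slide cm",sl.round(2),"turn",tu.round(3),"err w",(p-s["tcp_pos"]).round(4),"F",s["wrist_force"].round(1),"g",round(s["gripper_width"],3), "q",s["qpos"].round(2))
E
python3 - <<'E'
from vis import *
np.set_printoptions(precision=4,suppress=True)
CH=COV+[box(-.101,-.089,-.045,.045,.015,.051)]
for n in("top","side"):
    ctrl.camera(n); m=cut("cover",n)[0]["mask"]
    x,i=fit(n,m,CH,.016,[.582,.01,-.06]); c,s=np.cos(x[2]),np.sin(x[2])
    print(n,x,i,"handle",x[0]-.095*c,x[1]-.095*s)
plan([.488,.015,.15],down(-.06)); plan([.488,.015,.15],down(-.06+np.pi))
E
```

```text
top [ 0.5817  0.008  -0.0599] 0.9713070507358961 handle 0.48686958684820986 0.013656860755055646
side [ 0.5822  0.011  -0.0705] 0.9676085300255574 handle 0.4874713001371353 0.01767591443965141
t 1.1 tcp [ 0.1702 -0.6014  0.2533] slide cm [ 10.33 -47.36  50.65] turn [1.907 0.    0.   ] err w [ 0.3178  0.6164 -0.1033] F [-0.3 -0.5  1.5] g 0.999 q [-1.04  0.38  0.01 -0.   -1.19 -0.26]
t 1.1 tcp [ 0.1702 -0.6014  0.2533] slide cm [ 10.33 -47.36  50.65] turn [-1.235 -0.     0.   ] err w [ 0.3178  0.6164 -0.1033] F [-0.3 -0.5  1.5] g 0.999 q [-1.04  0.38  0.01 -0.   -1.19 -0.26]
```

```bash
python3 -m inch '[{"slide":[0,-3.95,4.2],"turn":[0,0,0],"grip":1},{"slide":[0,-3.95,4.2],"turn":[0,0,0],"grip":1},{"slide":[0,-3.95,4.2],"turn":[0,0,0],"grip":1},{"slide":[0,-3.95,4.2],"turn":[0,0,0],"grip":1},{"slide":[0,-3.95,4.2],"turn":[0,0,0],"grip":1},{"slide":[0,-3.95,4.2],"turn":[0,0,0],"grip":1},{"slide":[0,-3.95,4.2],"turn":[0,0,0],"grip":1},{"slide":[0,-3.95,4.2],"turn":[0,0,0],"grip":1},{"slide":[0,-3.95,4.2],"turn":[0,0,0],"grip":1},{"slide":[0,-3.95,4.2],"turn":[0,0,0],"grip":1},{"slide":[0,-3.95,4.2],"turn":[0,0,0],"grip":1},{"slide":[0,-3.95,4.2],"turn":[0,0,0],"grip":1}]'
python3 -m inch '[{"slide":[0,0,0],"turn":[-0.18,0,0],"grip":0.4},{"slide":[0,0,0],"turn":[-0.18,0,0],"grip":0.4},{"slide":[0,0,0],"turn":[-0.18,0,0],"grip":0.4},{"slide":[0,0,0],"turn":[-0.18,0,0],"grip":0.4},{"slide":[0,0,0],"turn":[-0.18,0,0],"grip":0.4},{"slide":[0,0,0],"turn":[-0.18,0,0],"grip":0.4},{"slide":[0,0,0],"turn":[-0.155,0,0],"grip":0.4}]'
python3 -c "
from vis import *
plan([.4872,.0155,.15],down(-.062+np.pi))"
```

```text
time_s: 2.6
tcp_pos: [0.4989, 0.0274, 0.2558]
orientation: [0.566, -0.426, -0.559, -0.43]
wrist_force: [0.8, -1.3, 0.1]
gripper_width: 0.999
time_s: 3.48
tcp_pos: [0.5009, 0.0324, 0.256]
orientation: [0.711, -0.007, -0.703, -0.006]
wrist_force: [-0.3, 0.0, 0.1]
gripper_width: 0.406
t 3.475 tcp [0.5009 0.0324 0.256 ] slide cm [10.58  1.7   1.46] turn [ 0.043 -0.012 -0.001] err w [-0.0137 -0.0169 -0.106 ] F [-0.3  0.   0.1] g 0.406 q [ 0.39  0.17 -0.29  0.01 -1.1  -0.41]
```

```bash
python3 -m inch '[{"slide":[5.3,0.85,0.73],"turn":[0.043,-0.012,0],"grip":0.4},{"slide":[5.3,0.85,0.73],"turn":[0,0,0],"grip":0.4},{"slide":[0,0,0],"turn":[0,0,0],"grip":0.4}]'
python3 - <<'E'
from vis import *
plan([.4872,.0155,.058],down(-.062+np.pi))
im=ctrl.camera("top"); im2=ctrl.camera("side")
a=cv2.resize(im[190:300,220:370],None,fx=2.7,fy=2.7); b=cv2.resize(im2[210:340,220:380],None,fx=2.5,fy=2.5)
h=max(a.shape[0],b.shape[0]); o=np.zeros((h,a.shape[1]+b.shape[1],3),np.uint8); o[:a.shape[0],:a.shape[1]]=a; o[:b.shape[0],a.shape[1]:]=b
cv2.imwrite("pics/h1.png",o[:,:,::-1]); print(o.shape)
E
```

```text
time_s: 3.85
tcp_pos: [0.4877, 0.016, 0.1497]
orientation: [0.709, -0.022, -0.705, -0.022]
wrist_force: [0.3, -1.0, 0.7]
gripper_width: 0.399
t 3.85 tcp [0.4877 0.016  0.1497] slide cm [9.17 0.05 0.09] turn [ 0.001 -0.005  0.   ] err w [-0.0005 -0.0005 -0.0917] F [ 0.3 -1.   0.7] g 0.399 q [ 0.37  0.26 -0.47  0.   -0.84 -0.43]
(325, 805, 3)
```

View pics/h1.png

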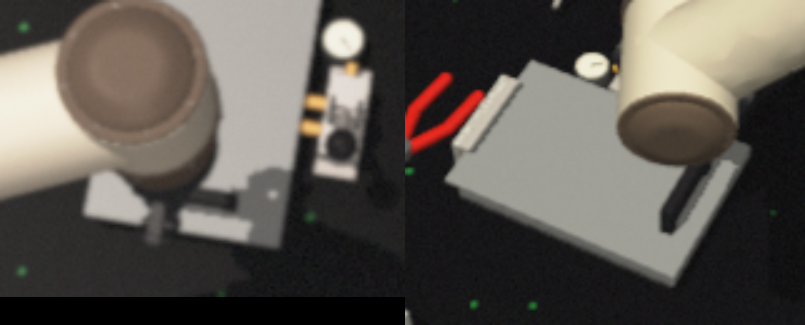

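The crop shows the finger just on the near side of the handle bar, jaws straddling it; descending.

```bash
python3 -m inch '[{"slide":[3,0,0],"turn":[0,-0.005,0],"grip":0.4},{"slide":[3,0,0],"turn":[0,0,0],"grip":0.4},{"slide":[2,0,0],"turn":[0,0,0],"grip":0.4},{"slide":[1.2,0,0],"turn":[0,0,0],"grip":0.4},{"slide":[0,0,0],"turn":[0,0,0],"grip":0},{"slide":[0,0,0],"turn":[0,0,0],"grip":0},{"slide":[0,0,0],"turn":[0,0,0],"grip":0},{"slide":[0,0,0],"turn":[0,0,0],"grip":0},{"slide":[0,0,0],"turn":[0,0,0],"grip":0}]' 100
python3 -c "
from vis import *
plan([.4872,.0155,.058],down(-.062+np.pi))"
```

```text
time_s: 5.08
tcp_pos: [0.5099, 0.0245, 0.098]
orientation: [0.723, -0.013, -0.691, -0.018]
wrist_force: [0.6, -0.0, -0.2]
gripper_width: -0.001
t 5.075 tcp [0.5099 0.0245 0.098 ] slide cm [3.89 1.03 2.41] turn [ 0.018 -0.044  0.008] err w [-0.0227 -0.009  -0.04  ] F [ 0.6 -0.  -0.2] g -0.001 q [ 0.37  0.35 -0.51  0.02 -0.67 -0.43]
```

```bash
python3 -m inch '[{"slide":[-5,0,0],"turn":[0,-0.044,0],"grip":0.6},{"slide":[-5,0,0],"turn":[0,0,0],"grip":0.6},{"slide":[0,0,0],"turn":[0,0,0],"grip":0.6}]'
python3 - <<'E'
from vis import *
print(proj("top",[[.487,.0155,.067]]),proj("side",[[.487,.0155,.067]]),ray("top",[291,264],.06),ray("side",[333,284],.06))
for n in("top","side"):
    m=cv2.imread(f"pics/{n}0.png").max(2)<60
    l,k,st,c=cv2.connectedComponentsWithStats(m.astype(np.uint8))
    for i in range(1,l):
        if 200<st[i,4]<900: print(n,st[i],c[i],ray(n,c[i],.054))
im=ctrl.camera("top"); im2=ctrl.camera("side")
a=cv2.resize(im[160:300,220:380],None,fx=2.5,fy=2.5); b=cv2.resize(im2[200:340,220:380],None,fx=2.5,fy=2.5)
cv2.imwrite("pics/h2.png",np.hstack([a,b])[:,:,::-1])
plan([.4872,.0155,.18],down(-.062+np.pi))
for n in("top","side"):
    m=cut("cover",n)
    if m: print(n,m[0]["p"],fit(n,m[0]["mask"],COV,.016,[.582,.01,-.06]))
E
```

```text
time_s: 5.45
tcp_pos: [0.5071, 0.0233, 0.1979]
orientation: [-0.704, 0.014, 0.71, 0.017]
wrist_force: [0.0, -0.2, -0.8]
gripper_width: 0.599
[[287.14674432 260.61776277]] [[332.57835506 280.07658237]] [0.48124561 0.00637017 0.06      ] [0.48350161 0.02116757 0.06      ]
side [323 268  20  35 258] [332.0620155  284.79069767] [0.4863219  0.02032999 0.054     ]
t 5.55 tcp [0.5046 0.0228 0.1941] slide cm [1.44 0.81 1.69] turn [0.017 0.016 0.003] err w [-0.0174 -0.0073 -0.0141] F [ 0.7 -0.1 -0.2] g 0.601 q [ 0.36  0.24 -0.36 -0.01 -0.99 -0.4 ]
top 0.87 (array([ 0.57997353,  0.00492739, -0.07951188]), np.float64(0.5965272338117905))
side 0.66 (array([ 0.58219434,  0.01235723, -0.05505227]), np.float64(0.9146189093190065))
```

View pics/h2.png

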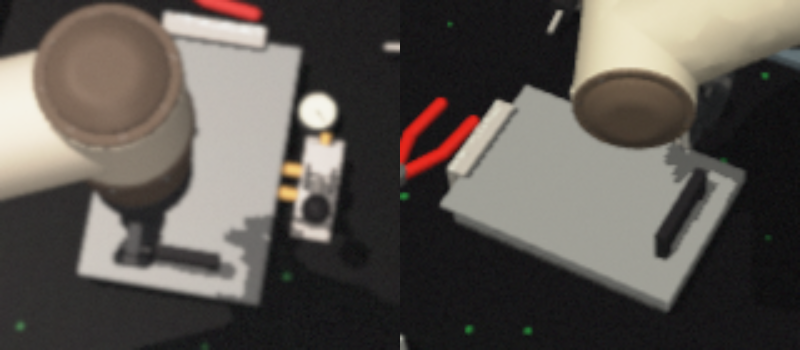

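The crops show the cover unmoved and the handle untouched at top-crop (170,255); my descent evidently clipped it. I'll use a wider opening and check lower down.

```bash
python3 -m inch '[{"slide":[3.5,0.85,2.0],"turn":[0.017,0.016,0],"grip":0.9},{"slide":[3,0,0],"turn":[0,0,0],"grip":0.9},{"slide":[0,0,0],"turn":[0,0,0],"grip":0.9}]'
python3 - <<'E'
from vis import *
plan([.484,.0145,.12],down(-.062+np.pi))
s=ctrl.state();Q=R.from_quat(s["orientation"]).as_matrix();P=[s["tcp_pos"]+Q@np.array(v) for v in([.01,0,-.038],[.01,0,.038])]
im=ctrl.camera("top").copy(); im2=ctrl.camera("side").copy()
for n,i in(("top",im),("side",im2)):
    for p in proj(n,P): cv2.circle(i,tuple(p.round().astype(int)),1,(255,0,255),-1)
    for p in proj(n,[.484,.0145,.067]): cv2.circle(i,tuple(p.round().astype(int)),1,(0,255,0),-1)
a=cv2.resize(im[215:295,235:335],None,fx=4,fy=4); b=cv2.resize(im2[240:320,290:390],None,fx=4,fy=4)
cv2.imwrite("pics/h3.png",np.hstack([a,b])[:,:,::-1])
E
```

```text
time_s: 6.02
tcp_pos: [0.4804, 0.0142, 0.1234]
orientation: [-0.704, 0.022, 0.71, 0.022]
wrist_force: [0.1, 0.8, 0.6]
gripper_width: 0.901
t 6.025 tcp [0.4804 0.0142 0.1234] slide cm [ 0.34 -0.06 -0.36] turn [-0.     0.008 -0.002] err w [ 0.0036  0.0003 -0.0034] F [0.1 0.8 0.6] g 0.901 q [ 0.37  0.29 -0.51 -0.   -0.78 -0.43]
```

View pics/h3.png

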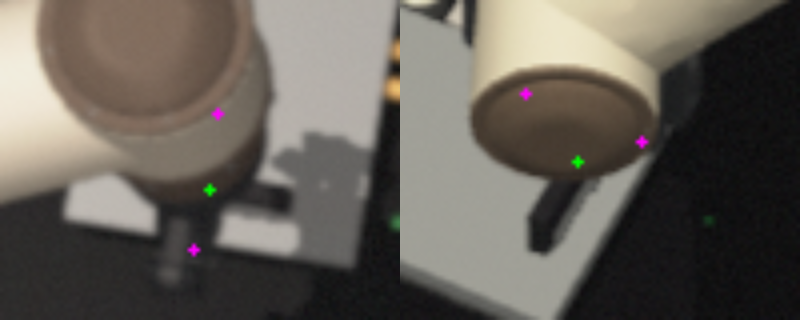

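```bash
python3 -m inch '[{"slide":[1.8,0,-0.36],"turn":[0,0,0],"grip":0.9},{"slide":[1.8,0,0],"turn":[0,0,0],"grip":0.9},{"slide":[0,0,0],"turn":[0,0,0],"grip":0.9}]'
python3 -m inch '[{"slide":[1.4,0,0],"turn":[0,0,0],"grip":0.9},{"slide":[1.2,0,0],"turn":[0,0,0],"grip":0.9},{"slide":[0,0,0],"turn":[0,0,0],"grip":0.9}]'
python3 -c "
from vis import *
plan([.484,.0145,.058],down(-.062+np.pi))"
```

```text
time_s: 6.5
tcp_pos: [0.4895, 0.0156, 0.0925]
orientation: [0.708, -0.021, -0.705, -0.022]
wrist_force: [-0.1, 0.1, -0.5]
gripper_width: 0.902
time_s: 6.88
tcp_pos: [0.4913, 0.0162, 0.067]
orientation: [0.71, -0.02, -0.704, -0.023]
wrist_force: [0.6, -0.0, 0.0]
gripper_width: 0.903
t 6.875 tcp [0.4913 0.0162 0.067 ] slide cm [0.89 0.22 0.73] turn [ 0.002 -0.008  0.004] err w [-0.0073 -0.0017 -0.009 ] F [ 0.6 -0.   0. ] g 0.903 q [ 0.36  0.39 -0.55 -0.   -0.62 -0.42]
```

```bash
python3 -m inch '[{"slide":[0.9,0.15,0.7],"turn":[0,-0.008,0],"grip":0.9},{"slide":[0,0,0],"turn":[0,0,0],"grip":0.9},{"slide":[0,0,0],"turn":[0,0,0],"grip":0.9}]'
python3 -c "
from vis import *
plan([.484,.0145,.058],down(-.062+np.pi));s0=ctrl.state;print([ctrl.state()['tcp_pos'].round(4).tolist() for _ in range(3)])"
```

```text
time_s: 7.25
tcp_pos: [0.484, 0.0152, 0.0576]
orientation: [0.707, -0.02, -0.707, -0.023]
wrist_force: [0.2, 0.1, 0.4]
gripper_width: 0.897
t 7.25 tcp [0.484  0.0152 0.0576] slide cm [-0.04  0.07  0.  ] turn [ 0.002 -0.     0.004] err w [-0.     -0.0007  0.0004] F [0.2 0.1 0.4] g 0.897 q [ 0.37  0.4  -0.57 -0.01 -0.6  -0.42]
[[0.484, 0.0152, 0.0576], [0.484, 0.0152, 0.0576], [0.484, 0.0152, 0.0576]]
```

```bash
python3 -m inch '[{"slide":[0,0,0],"turn":[0,0,0],"grip":0},{"slide":[0,0,0],"turn":[0,0,0],"grip":0},{"slide":[0,0,0],"turn":[0,0,0],"grip":0},{"slide":[0,0,0],"turn":[0,0,0],"grip":0},{"slide":[0,0,0],"turn":[0,0,0],"grip":0},{"slide":[0,0,0],"turn":[0,0,0],"grip":0}]' 60
python3 -c "
from vis import *
plan([.484,.0145,.058],down(-.062+np.pi))"
```

```text
time_s: 8.0
tcp_pos: [0.4849, 0.0154, 0.0585]
orientation: [0.708, -0.019, -0.706, -0.023]
wrist_force: [0.1, 0.3, 0.1]
gripper_width: 0.133
t 8.0 tcp [0.4849 0.0154 0.0585] slide cm [0.05 0.1  0.09] turn [ 0.003 -0.002  0.005] err w [-0.0009 -0.0009 -0.0005] F [0.1 0.3 0.1] g 0.133 q [ 0.37  0.4  -0.57 -0.01 -0.6  -0.42]
```

```bash
python3 -m inch '[{"slide":[0,0,0],"turn":[0,0,0],"grip":0},{"slide":[-1.38,0,-0.24],"turn":[0,-0.065,0],"grip":0},{"slide":[-1.38,0,-0.24],"turn":[0,-0.065,0],"grip":0},{"slide":[-1.38,0,-0.24],"turn":[0,-0.065,0],"grip":0},{"slide":[-1.38,0,-0.24],"turn":[0,-0.065,0],"grip":0},{"slide":[0,0,0],"turn":[0,0,0],"grip":0}]' 110
python3 -c "
from vis import *
plan([.4852,.0152,.058],down(-.062+np.pi));print(R.from_quat(ctrl.state()['orientation']).as_matrix().round(3))"
```

```text
time_s: 8.75
tcp_pos: [0.4999, 0.0144, 0.1133]
orientation: [-0.608, 0.016, 0.793, 0.026]
wrist_force: [0.0, 0.8, -1.0]
gripper_width: 0.123
t 8.75 tcp [0.4999 0.0144 0.1133] slide cm [ 5.73  0.04 -0.02] turn [0.002 0.263 0.006] err w [-0.0147  0.0008 -0.0553] F [ 0.   0.8 -1. ] g 0.123 q [ 0.3   0.44 -0.27 -0.11 -1.1  -0.29]
[[-0.259 -0.06  -0.964]
 [ 0.022 -0.998  0.057]
 [-0.966 -0.006  0.26 ]]
```

```bash
python3 -m inch '[{"slide":[0,0,1],"turn":[0,0,0],"grip":0},{"slide":[0,0,1],"turn":[0,0,0],"grip":0},{"slide":[0,0,1],"turn":[0,0,0],"grip":0},{"slide":[0,0,1],"turn":[0,0,0],"grip":0},{"slide":[0,0,0],"turn":[0,0,0],"grip":0}]'
python3 -c "
from vis import *
plan([.4852,.0152,.058],down(-.062+np.pi))"
```

```text
time_s: 9.38
tcp_pos: [0.4529, 0.0163, 0.1221]
orientation: [-0.605, 0.017, 0.795, 0.026]
wrist_force: [-0.2, 1.1, -2.2]
gripper_width: 0.116
t 9.375 tcp [0.4529 0.0163 0.1221] slide cm [ 5.32 -0.06 -4.82] turn [0.002 0.27  0.005] err w [ 0.0323 -0.0011 -0.0641] F [-0.2  1.1 -2.2] g 0.116 q [ 0.33  0.37 -0.37 -0.12 -1.08 -0.32]
```

```bash
python3 -m inch '[{"slide":[-2.9,0,0.78],"turn":[0,0,0],"grip":0},{"slide":[-2.9,0,0.78],"turn":[0,0,0],"grip":0},{"slide":[-2.9,0,0.78],"turn":[0,0,0],"grip":0},{"slide":[-2.9,0,0.78],"turn":[0,0,0],"grip":0},{"slide":[0,0,0],"turn":[0,0.09,0],"grip":0},{"slide":[0,0,0],"turn":[0,0.09,0],"grip":0},{"slide":[0,0,0],"turn":[0,0.09,0],"grip":0},{"slide":[0,0,0],"turn":[0,0,0],"grip":0}]'
python3 - <<'E'
from vis import *
y=.05; 
t=np.array([.5015,.320])-.095*np.array([np.cos(y),np.sin(y)])
print(t); plan([t[0],t[1],.2],down(y+np.pi))
E
```

```text
time_s: 10.38
tcp_pos: [0.4529, 0.0156, 0.2452]
orientation: [0.708, -0.02, -0.705, -0.023]
wrist_force: [-0.5, -0.5, -2.7]
gripper_width: 0.119
[0.40661873 0.31525198]
t 10.375 tcp [0.4529 0.0156 0.2452] slide cm [  4.63 -29.6    6.48] turn [-0.111 -0.004  0.004] err w [-0.0463  0.2996 -0.0452] F [-0.5 -0.5 -2.7] g 0.119 q [ 0.39  0.09 -0.41 -0.   -1.07 -0.45]
```

```bash
python3 -m inch '[{"slide":[0,-2,0.4],"turn":[0,0,0],"grip":0},{"slide":[0,-3.5,0.8],"turn":[0,0,0],"grip":0},{"slide":[0,-4,0.9],"turn":[0,0,0],"grip":0},{"slide":[0,-4,0.9],"turn":[0,0,0],"grip":0},{"slide":[0,-4,0.9],"turn":[0,0,0],"grip":0},{"slide":[0,-4,0.9],"turn":[0,0,0],"grip":0},{"slide":[0,-4,0.8],"turn":[0,0,0],"grip":0},{"slide":[0,-3,0.7],"turn":[0,0,0],"grip":0},{"slide":[0,-1,0.2],"turn":[-0.055,0,0],"grip":0},{"slide":[0,0,0],"turn":[-0.055,0,0],"grip":0},{"slide":[3,0,0],"turn":[0,0,0],"grip":0},{"slide":[0,0,0],"turn":[0,0,0],"grip":0}]'
python3 - <<'E'
from vis import *
y=.05; 
t=np.array([.5015,.320])-.095*np.array([np.cos(y),np.sin(y)])
plan([t[0],t[1],.06],down(y+np.pi))
a=ctrl.camera("top");b=ctrl.camera("side")
cv2.imwrite("pics/c1.png",np.hstack([a[120:360,60:380],b[240:480,120:440]])[:,:,::-1])
for n in("top","side"):
    for r in cut("cover",n)[:2]: print(r["p"],fit(n,r["mask"],COV,.15,[.5,.32,.05]))
E
```

```text
time_s: 11.88
tcp_pos: [0.4082, 0.3278, 0.2113]
orientation: [-0.701, -0.015, 0.713, -0.019]
wrist_force: [-0.0, -0.4, -3.0]
gripper_width: 0.12
t 11.875 tcp [0.4082 0.3278 0.2113] slide cm [15.13  1.16 -0.05] turn [-0.001  0.018 -0.006] err w [-0.0016 -0.0126 -0.1513] F [-0.  -0.4 -3. ] g 0.12 q [ 0.98  0.26 -0.29 -0.01 -1.04 -0.93]
0.56 (array([0.50645529, 0.33634643, 0.06149783]), np.float64(0.7989685102859736))
0.15 (array([ 1.37333333,  0.37333333, -2.88333333]), np.float64(0.0))
0.77 (array([0.51130627, 0.3288969 , 0.04667658]), np.float64(0.7961914641914642))
```

View pics/c1.png

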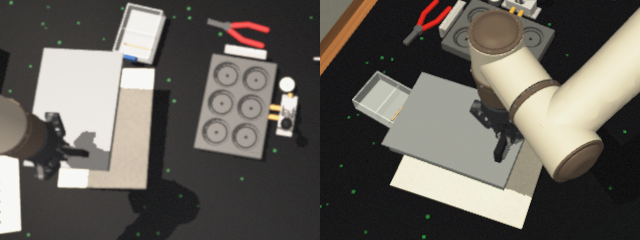

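The picture shows the cover held level above the sheet, and the nest with six empty pockets. Lowering.

```bash
python3 -m inch '[{"slide":[3.5,0.6,0],"turn":[0,0.018,0],"grip":0},{"slide":[4,0.6,0],"turn":[0,0,0],"grip":0},{"slide":[3.5,0,0],"turn":[0,0,0],"grip":0},{"slide":[2.5,0,0],"turn":[0,0,0],"grip":0},{"slide":[1,0,0],"turn":[0,0,0],"grip":0},{"slide":[0,0,0],"turn":[0,0,0],"grip":0}]'
python3 -c "
from vis import *
y=.05; 
t=np.array([.5015,.320])-.095*np.array([np.cos(y),np.sin(y)])
plan([t[0],t[1],.0435],down(y+np.pi))"
```

```text
time_s: 12.82
tcp_pos: [0.4165, 0.3229, 0.0747]
orientation: [0.714, 0.023, -0.7, 0.013]
wrist_force: [0.9, 0.4, -2.3]
gripper_width: 0.121
t 12.825 tcp [0.4165 0.3229 0.0747] slide cm [3.09 0.76 1.09] turn [ 0.001 -0.02   0.014] err w [-0.0099 -0.0077 -0.0312] F [ 0.9  0.4 -2.3] g 0.121 q [ 0.97  0.42 -0.47  0.01 -0.66 -0.93]
```

```bash
python3 -m inch '[{"slide":[1,0.3,0.4],"turn":[0,-0.02,0.012],"grip":0},{"slide":[1,0,0.2],"turn":[0,0,0],"grip":0},{"slide":[0.6,0,0],"turn":[0,0,0],"grip":0},{"slide":[0,0,0],"turn":[0,0,0],"grip":0}]'
python3 -c "
from vis import *
y=.05; 
t=np.array([.5015,.320])-.095*np.array([np.cos(y),np.sin(y)])
plan([t[0],t[1],.0435],down(y+np.pi))"
```

```text
time_s: 13.32
tcp_pos: [0.4118, 0.3214, 0.0496]
orientation: [0.708, 0.02, -0.706, 0.016]
wrist_force: [0.1, -0.7, -1.9]
gripper_width: 0.119
t 13.325 tcp [0.4118 0.3214 0.0496] slide cm [0.61 0.59 0.55] turn [ 0.002 -0.003  0.005] err w [-0.0052 -0.0061 -0.0061] F [ 0.1 -0.7 -1.9] g 0.119 q [ 0.97  0.46 -0.49 -0.   -0.62 -0.92]
```

```bash
python3 -m inch '[{"slide":[0.3,0,0],"turn":[0,0,0],"grip":0},{"slide":[0.3,0,0],"turn":[0,0,0],"grip":0},{"slide":[0,0,0],"turn":[0,0,0],"grip":0}]'
python3 -m inch '[{"slide":[0.1,0,0],"turn":[0,0,0],"grip":0},{"slide":[0,0,0],"turn":[0,0,0],"grip":0}]'
```

```text
time_s: 13.7
tcp_pos: [0.4121, 0.3217, 0.0436]
orientation: [0.708, 0.02, -0.706, 0.016]
wrist_force: [-0.4, -0.7, -2.7]
gripper_width: 0.116
time_s: 13.95
tcp_pos: [0.4122, 0.3219, 0.0428]
orientation: [0.708, 0.021, -0.706, 0.016]
wrist_force: [-0.3, -0.2, -2.0]
gripper_width: 0.122
```

```bash
python3 -m inch '[{"slide":[0.2,0,0],"turn":[0,0,0],"grip":0},{"slide":[0,0,0],"turn":[0,0,0],"grip":0}]'; python3 -m inch '[{"slide":[0.2,0,0],"turn":[0,0,0],"grip":0},{"slide":[0,0,0],"turn":[0,0,0],"grip":0}]'
python3 -m inch '[{"slide":[0.2,0,0],"turn":[0,0,0],"grip":0},{"slide":[0,0,0],"turn":[0,0,0],"grip":0}]'
```

```text
time_s: 14.2
tcp_pos: [0.4124, 0.3222, 0.0431]
orientation: [0.708, 0.021, -0.705, 0.016]
wrist_force: [1.0, 0.4, -3.0]
gripper_width: 0.123
time_s: 14.45
tcp_pos: [0.4126, 0.3224, 0.0428]
orientation: [0.709, 0.021, -0.705, 0.016]
wrist_force: [-0.0, -0.7, -2.3]
gripper_width: 0.122
time_s: 14.7
tcp_pos: [0.4127, 0.3226, 0.0428]
orientation: [0.709, 0.021, -0.705, 0.017]
wrist_force: [0.9, -0.2, -3.4]
gripper_width: 0.121
```

```bash
python3 -m inch '[{"slide":[0,0,0],"turn":[0,0,0],"grip":0.6},{"slide":[0,0,0],"turn":[0,0,0],"grip":0.8},{"slide":[0,0,0],"turn":[0,0,0],"grip":0.8},{"slide":[-2,0,0],"turn":[0,0,0],"grip":0.8},{"slide":[-4,0,0],"turn":[0,0,0],"grip":0.8},{"slide":[-6,0,0],"turn":[0,0,0],"grip":0.8},{"slide":[-6,0,0],"turn":[0,0,0],"grip":0.8},{"slide":[0,6,0],"turn":[0,0,0],"grip":0.8},{"slide":[0,6,0],"turn":[0,0,0],"grip":0.8},{"slide":[0,6,0],"turn":[0,0,0],"grip":0.8},{"slide":[0,6,0],"turn":[0,0,0],"grip":0.8},{"slide":[0,6,0],"turn":[0,0,0],"grip":0.8}]'
python3 -m inch '[{"slide":[0,6,0],"turn":[0,0,0],"grip":0.8},{"slide":[0,6,0],"turn":[0,0,0],"grip":0.8},{"slide":[0,6,0],"turn":[0,0,0],"grip":0.8},{"slide":[0,6,0],"turn":[0,0,0],"grip":0.8},{"slide":[0,0,0],"turn":[0,0,0],"grip":0.8}]'
python3 - <<'E'
from vis import *
np.set_printoptions(precision=4,suppress=True)
ims={n:ctrl.camera(n) for n in("top","side")}
for n in ims: 
    cv2.imwrite(f"pics/{n}2.png",ims[n][:,:,::-1])
    for r in cut("cover",n)[:1]: print(n,r["p"],fit(n,r["mask"],COV,0,[.5,.32,.05]))
    for r in cut("speaker0",n):
        p,i=loc(n,r["mask"],SPK,.004)
        if i>.5: print(n,"spk",round(r["p"],2),np.array(r["pixel"]),p,round(i,2))
    for r in cut("nest",n)[:1]: print(n,"nest",r["p"],fit(n,r["mask"],[box(-.118,.118,-.08,.08,0,.028),box(.122,.142,-.05,.05,0,.041)],0,[.582,.01,-.06]))
a=cv2.resize(ims["top"][140:300,230:400],None,fx=3.4,fy=3.4)
cv2.imwrite("pics/n1.png",a[:,:,::-1])
plan([.4,-.28,.2],down(np.pi))
E
```

```text
time_s: 16.2
tcp_pos: [0.4317, 0.019, 0.2268]
orientation: [0.712, 0.026, -0.701, 0.019]
wrist_force: [0.9, -0.3, 0.4]
gripper_width: 0.805
time_s: 16.82
tcp_pos: [0.4467, -0.232, 0.225]
orientation: [0.713, 0.024, -0.7, 0.018]
wrist_force: [0.1, 2.1, -0.7]
gripper_width: 0.798
top 0.79 (array([0.5078, 0.3262, 0.0578]), np.float64(0.9839875832632737))
top spk 0.86 [445.  316.6] [ 0.4009 -0.3615] 0.95
top spk 0.81 [502.4 290.6] [ 0.4819 -0.5003] 0.95
top spk 0.68 [483.9 366.2] [ 0.31   -0.4659] 0.91
top nest 0.58 (array([ 0.5848,  0.0122, -0.069 ]), np.float64(0.4723193689384029))
side 0.83 (array([0.5077, 0.3303, 0.0492]), np.float64(0.9787099598214362))
side spk 0.7 [412.7 199.1] [ 0.4006 -0.3628] 0.95
side spk 0.69 [349.3 197.1] [ 0.5627 -0.2878] 0.94
side spk 0.69 [364.1 182.1] [ 0.5597 -0.3745] 0.94
side spk 0.65 [458.  185.5] [ 0.3076 -0.4596] 0.93
side spk 0.63 [390.4 192.1] [ 0.4742 -0.3593] 0.93
side spk 0.6 [402.7 217.8] [ 0.4053 -0.2792] 0.9
side spk 0.57 [376.7 213.7] [ 0.4835 -0.2891] 0.9
side nest 0.66 (array([ 0.585 ,  0.0103, -0.0591]), np.float64(0.8436917839107083))
t 17.225 tcp [ 0.4474 -0.2273  0.2259] slide cm [2.44 4.96 5.14] turn [ 0.068 -0.02   0.009] err w [-0.0474 -0.0527 -0.0259] F [-0.1 -0.4  0.1] g 0.801 q [-0.15  0.19 -0.33 -0.01 -1.03  0.23]
```

View pics/n1.png

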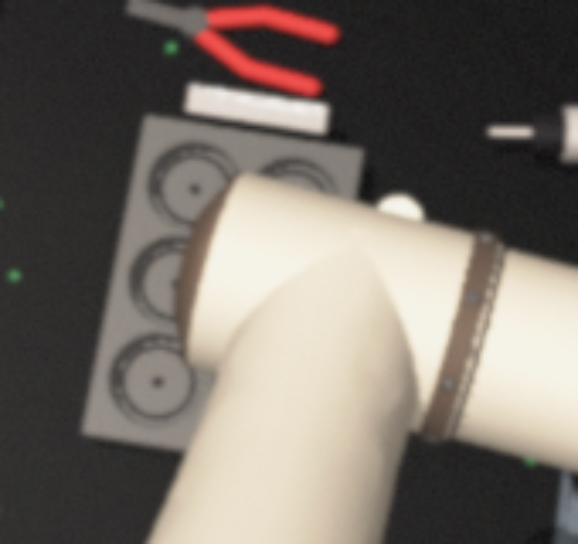

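```bash
cat > nest.py <<'E'
from vis import *
np.set_printoptions(precision=4,suppress=True)
c=cv2.cvtColor(cv2.imread("pics/c1.png"),cv2.COLOR_BGR2GRAY).astype(float)
G={"top":(c[:,:320],60,120),"side":(c[:,320:],120,240)}
loc6=np.array([[x,y] for x in(-.072,0,.072) for y in(.036,-.036)])
def W(p,l): c,s=np.cos(p[2]),np.sin(p[2]); return np.c_[c*l[:,0]-s*l[:,1]+p[0],s*l[:,0]+c*l[:,1]+p[1]]
p0=[.583,.0105,-.062]
if __name__=="__main__":
  for n in G:
    g,ox,oy=G[n]; A=[];B=[]
    for l,w in zip(loc6,W(p0,loc6)):
        u,v=proj(n,[*w,.016])[0]-[ox,oy]; i,j=int(round(v)),int(round(u))
        if not(6<i<233 and 6<j<313): continue
        q=g[i-4:i+5,j-4:j+5]; k=np.clip(np.median(q)-12-q,0,None)
        if k.max()<10: print(n,l,"no dot"); continue
        y,x=np.mgrid[i-4:i+5,j-4:j+5]; uv=np.array([(k*x).sum(),(k*y).sum()])/k.sum()+[ox,oy]
        P=ray(n,uv,.016)[:2]; A.append(l);B.append(P); print(n,l,uv,(P-w)*1000)
    if len(A)<2: continue
    A,B=np.array(A),np.array(B)
    r=least_squares(lambda p:(W(p,A)-B).ravel(),p0); print(n,r.x,np.abs(r.fun).max())
E
python3 nest.py
```

```text
top [-0.072  0.036] [275.9532 251.9008] [-0.2022 -1.4352]
top [-0.072 -0.036] [305.4354 256.7447] [ 0.1462 -1.3266]
top [0.    0.036] [281.4125 223.1543] [-0.1165 -1.0959]
top [ 0.    -0.036] [310.5723 227.9245] [ 0.116  -1.1193]
top [0.072 0.036] [286.8882 195.2204] [-0.1741 -1.1509]
top [ 0.072 -0.036] [315.5785 199.8659] [ 0.0372 -0.9173]
top [ 0.583   0.0093 -0.0593] 0.00017744991511795677
side [-0.072  0.036] no dot
side [-0.072 -0.036] [330.0952 278.5195] [-0.124   1.2035]
side [0.    0.036] no dot
side [ 0.    -0.036] no dot
side [0.072 0.036] [265.9519 278.6442] [0.1082 1.7487]
side [ 0.072 -0.036] no dot
side [ 0.583   0.012  -0.0595] 0.00019645548672364566
```

```bash
cat > p.py <<'E'
import sys
from vis import *
a=[float(v) for v in sys.argv[1:]]
plan(a[:3],down(np.pi+(a[3] if len(a)>3 else 0)))
E
cat > spk.py <<'E'
from vis import *
D={}
for n in("top","side"):
    ctrl.camera(n)
    for r in cut("speaker0",n):
        p,i=loc(n,r["mask"],SPK,.004)
        q,j=loc(n,r["mask"],SPK,.016)
        if max(i,j)>.6: print(n,round(r["p"],2),"tray",p.round(4),round(i,2),"pocket",q.round(4),round(j,2))
E
python3 -c "
from nest import *
print(W([.583,.0107,-.0594],loc6))"
python3 -m inch '[{"slide":[2.5,2.5,2.1],"turn":[0.068,-0.02,0.009],"grip":0.7},{"slide":[3,2.5,2.1],"turn":[0,0,0],"grip":0.7},{"slide":[3.5,0,0],"turn":[0,0,0],"grip":0.7},{"slide":[2,0,0],"turn":[0,0,0],"grip":0.7},{"slide":[0,0,0],"turn":[0,0,0],"grip":0.7}]'
python3 p.py .406 -.279 .1
```

```text
[[ 0.5133  0.0509]
 [ 0.509  -0.021 ]
 [ 0.5851  0.0466]
 [ 0.5809 -0.0252]
 [ 0.657   0.0424]
 [ 0.6527 -0.0295]]
time_s: 17.85
tcp_pos: [0.4098, -0.2762, 0.1146]
orientation: [0.709, 0.002, -0.705, 0.003]
wrist_force: [0.0, -0.5, 0.4]
gripper_width: 0.702
t 17.85 tcp [ 0.4098 -0.2762  0.1146] slide cm [1.46 0.27 0.39] turn [ 0.008 -0.005 -0.002] err w [-0.0038 -0.0028 -0.0146] F [ 0.  -0.5  0.4] g 0.702 q [-0.26  0.32 -0.5   0.   -0.75  0.27]
```

```bash
python3 -m inch '[{"slide":[2.4,0.28,0.5],"turn":[0,0,0],"grip":0.7},{"slide":[2.2,0,0.2],"turn":[0,0,0],"grip":0.7},{"slide":[0,0,0],"turn":[0,0,0],"grip":0.7}]'
python3 p.py .406 -.279 .043
```

```text
time_s: 18.23
tcp_pos: [0.4068, -0.2787, 0.0714]
orientation: [0.711, 0.003, -0.703, 0.006]
wrist_force: [-0.3, 0.9, 0.5]
gripper_width: 0.702
t 18.225 tcp [ 0.4068 -0.2787  0.0714] slide cm [2.83 0.02 0.11] turn [ 0.013 -0.012 -0.005] err w [-0.0008 -0.0003 -0.0284] F [-0.3  0.9  0.5] g 0.702 q [-0.27  0.38 -0.55  0.   -0.63  0.28]
```

```bash
python3 -m inch '[{"slide":[1.6,0,0.25],"turn":[0.01,-0.012,-0.005],"grip":0.7},{"slide":[1.2,0,0.15],"turn":[0,0,0],"grip":0.7},{"slide":[0,0,0],"turn":[0,0,0],"grip":0.7}]'
python3 p.py .406 -.279 .043
```

```text
time_s: 18.6
tcp_pos: [0.4052, -0.2789, 0.0442]
orientation: [0.709, 0.001, -0.705, 0.002]
wrist_force: [-0.7, 0.5, 0.5]
gripper_width: 0.703
t 18.6 tcp [ 0.4052 -0.2789  0.0442] slide cm [ 0.12  0.01 -0.08] turn [ 0.004 -0.005 -0.001] err w [ 0.0008 -0.0001 -0.0012] F [-0.7  0.5  0.5] g 0.703 q [-0.27  0.43 -0.57  0.   -0.57  0.28]
```

```bash
python3 -m inch '[{"slide":[0.1,0,0],"turn":[0,0,0],"grip":0.2},{"slide":[0,0,0],"turn":[0,0,0],"grip":0.2},{"slide":[0,0,0],"turn":[0,0,0],"grip":0.2},{"slide":[0,0,0],"turn":[0,0,0],"grip":0.2},{"slide":[-2,0,0],"turn":[0,0,0],"grip":0.2},{"slide":[-4,0,0],"turn":[0,0,0],"grip":0.2},{"slide":[-5,0,0],"turn":[0,0,0],"grip":0.2},{"slide":[-5,0,0],"turn":[0,0,0],"grip":0.2},{"slide":[0,0,0],"turn":[0,0,0],"grip":0.2}]' 70
python3 p.py .513 .051 .2
```

```text
time_s: 19.73
tcp_pos: [0.4039, -0.2787, 0.208]
orientation: [0.708, 0.001, -0.706, 0.002]
wrist_force: [0.2, -0.3, -1.7]
gripper_width: 0.348
t 19.725 tcp [ 0.4039 -0.2787  0.208 ] slide cm [  0.8  -32.93 -11.03] turn [ 0.004 -0.003 -0.001] err w [ 0.1091  0.3297 -0.008 ] F [ 0.2 -0.3 -1.7] g 0.348 q [-0.27  0.2  -0.38 -0.   -0.99  0.28]
```

```bash
python3 -m inch '[{"slide":[0,-3,-1],"turn":[0,0,0],"grip":0.2},{"slide":[0,-5.5,-1.9],"turn":[0,0,0],"grip":0.2},{"slide":[0,-5.5,-1.9],"turn":[0,0,0],"grip":0.2},{"slide":[0,-5.5,-1.9],"turn":[0,0,0],"grip":0.2},{"slide":[0,-5.5,-1.9],"turn":[0,0,0],"grip":0.2},{"slide":[0,-5,-1.6],"turn":[0,0,0],"grip":0.2},{"slide":[2,-2,-0.5],"turn":[0,0,0],"grip":0.2},{"slide":[4,0,0],"turn":[0,0,0],"grip":0.2},{"slide":[3,0,0],"turn":[0,0,0],"grip":0.2},{"slide":[0,0,0],"turn":[0,0,0],"grip":0.2}]'
python3 p.py .5133 .0509 .08; python3 -c "
from vis import *
s=ctrl.state();Q=R.from_quat(s['orientation']).as_matrix();p=s['tcp_pos']+Q@[.039,0,0];print('pred',p)
for n in('top','side'):
    ctrl.camera(n)
    for r in ctrl.cut_out('speaker0',n):
        q,i=loc(n,r['mask'],SPK,p[2])
        if abs(q-p[:2]).max()<.03: print(n,r['p'],q,i)"
```

```text
time_s: 20.98
tcp_pos: [0.5071, 0.052, 0.106]
orientation: [-0.703, 0.001, 0.711, -0.0]
wrist_force: [-0.8, -0.7, -0.7]
gripper_width: 0.344
t 20.975 tcp [0.5071 0.052  0.106 ] slide cm [ 2.59  0.11 -0.65] turn [-0.     0.011 -0.001] err w [ 0.0062 -0.0011 -0.026 ] F [-0.8 -0.7 -0.7] g 0.344 q [ 0.42  0.36 -0.46 -0.   -0.77 -0.42]
pred [0.50667167 0.05195339 0.06698605]
top 0.71 [0.50031973 0.03046404] 0.20161038636789214
```

```bash
python3 -m inch '[{"slide":[1.6,0.11,-0.5],"turn":[0,0.011,0],"grip":0.2},{"slide":[1.6,0,0],"turn":[0,0,0],"grip":0.2},{"slide":[0,0,0],"turn":[0,0,0],"grip":0.2}]'
python3 p.py .5133 .0509 .055
```

```text
time_s: 21.55
tcp_pos: [0.5184, 0.0523, 0.0822]
orientation: [0.714, 0.002, -0.7, -0.002]
wrist_force: [0.3, 0.6, -1.0]
gripper_width: 0.344
t 21.55 tcp [0.5184 0.0523 0.0822] slide cm [2.71 0.15 0.56] turn [-0.    -0.019  0.006] err w [-0.0051 -0.0014 -0.0272] F [ 0.3  0.6 -1. ] g 0.344 q [ 0.41  0.4  -0.48  0.   -0.68 -0.42]
```

```bash
python3 -m inch '[{"slide":[1.2,0.15,0.5],"turn":[0,-0.019,0.006],"grip":0.2},{"slide":[0,0,0],"turn":[0,0,0],"grip":0.2},{"slide":[0,0,0],"turn":[0,0,0],"grip":0.2}]'
python3 p.py .5133 .0509 .055
```

```text
time_s: 21.92
tcp_pos: [0.5149, 0.0512, 0.0719]
orientation: [0.708, 0.0, -0.706, -0.0]
wrist_force: [-0.3, -0.4, -1.0]
gripper_width: 0.351
t 21.925 tcp [0.5149 0.0512 0.0719] slide cm [1.69 0.03 0.17] turn [-0.    -0.004  0.001] err w [-0.0016 -0.0003 -0.0169] F [-0.3 -0.4 -1. ] g 0.351 q [ 0.41  0.42 -0.48  0.   -0.67 -0.41]
```

```bash
python3 -m inch '[{"slide":[0.4,0.02,0.17],"turn":[0,-0.004,0],"grip":0.2},{"slide":[0.4,0,0.05],"turn":[0,0,0],"grip":0.2},{"slide":[0.4,0,0.05],"turn":[0,0,0],"grip":0.2},{"slide":[0.4,0,0.05],"turn":[0,0,0],"grip":0.2},{"slide":[0,0,0],"turn":[0,0,0],"grip":0.2}]'
python3 p.py .5133 .0509 .055
```

```text
time_s: 22.55
tcp_pos: [0.5119, 0.0512, 0.0558]
orientation: [0.707, 0.0, -0.707, -0.0]
wrist_force: [-0.1, -1.0, 3.2]
gripper_width: 0.348
t 22.55 tcp [0.5119 0.0512 0.0558] slide cm [ 0.08  0.03 -0.14] turn [ 0.    -0.     0.001] err w [ 0.0014 -0.0003 -0.0008] F [-0.1 -1.   3.2] g 0.348 q [ 0.42  0.44 -0.5  -0.   -0.63 -0.41]
```

```bash
python3 -m inch '[{"slide":[0,0,0],"turn":[0,0,0],"grip":0.55},{"slide":[0,0,0],"turn":[0,0,0],"grip":0.6},{"slide":[0,0,0],"turn":[0,0,0],"grip":0.6},{"slide":[-3,0,0],"turn":[0,0,0],"grip":0.6},{"slide":[-5,0,0],"turn":[0,0,0],"grip":0.6},{"slide":[-5,0,0],"turn":[0,0,0],"grip":0.6},{"slide":[0,5.5,0],"turn":[0,0,0],"grip":0.6},{"slide":[0,6,0],"turn":[0,0,0],"grip":0.6},{"slide":[0,6,0.5],"turn":[0,0,0],"grip":0.7},{"slide":[0,6,1],"turn":[0,0,0],"grip":0.7},{"slide":[0,6,1],"turn":[0,0,0],"grip":0.7},{"slide":[0,3,0],"turn":[0,0,0],"grip":0.7}]'
python3 p.py .4838 -.2889 .1; python3 spk.py
```

```text
time_s: 24.05
tcp_pos: [0.4893, -0.2812, 0.1908]
orientation: [0.709, 0.003, -0.705, 0.003]
wrist_force: [0.3, -0.1, -0.9]
gripper_width: 0.7
t 24.05 tcp [ 0.4893 -0.2812  0.1908] slide cm [9.08 0.77 0.61] turn [ 0.008 -0.006 -0.   ] err w [-0.0055 -0.0077 -0.0908] F [ 0.3 -0.1 -0.9] g 0.7 q [-0.23  0.33 -0.24 -0.   -0.99  0.24]
top 0.97 tray [ 0.4832 -0.5003] 0.9 pocket [ 0.4813 -0.496 ] 0.88
top 0.96 tray [ 0.3104 -0.4661] 0.94 pocket [ 0.3104 -0.4621] 0.92
top 0.92 tray [0.5142 0.0498] 0.96 pocket [0.5121 0.0483] 0.95
top 0.85 tray [ 0.4831 -0.3819] 0.78 pocket [ 0.4813 -0.3788] 0.76
top 0.82 tray [ 0.3992 -0.3617] 0.94 pocket [ 0.3983 -0.3587] 0.93
top 0.71 tray [ 0.4823 -0.2856] 0.82 pocket [ 0.4806 -0.2835] 0.81
side 0.84 tray [ 0.4828 -0.2874] 0.91 pocket [ 0.4796 -0.2769] 0.9
side 0.79 tray [ 0.3998 -0.3602] 0.9 pocket [ 0.3975 -0.3492] 0.89
side 0.68 tray [ 0.5596 -0.3748] 0.9 pocket [ 0.5557 -0.3634] 0.89
side 0.67 tray [ 0.4863 -0.3783] 0.95 pocket [ 0.4831 -0.367 ] 0.94
side 0.56 tray [0.5179 0.0428] 0.84 pocket [0.5145 0.05  ] 0.82
side 0.54 tray [ 0.5629 -0.2867] 0.91 pocket [ 0.559  -0.2766] 0.89
```

```bash
python3 -m inch '[{"slide":[4.5,0.77,0.65],"turn":[0.008,-0.006,0],"grip":0.7},{"slide":[4,0,0],"turn":[0,0,0],"grip":0.7},{"slide":[3,0,0.3],"turn":[0,0,0],"grip":0.7},{"slide":[0,0,0],"turn":[0,0,0],"grip":0.7}]'
python3 p.py .4833 -.2886 .043
```

```text
time_s: 24.75
tcp_pos: [0.4829, -0.2826, 0.0744]
orientation: [0.708, 0.003, -0.706, 0.003]
wrist_force: [0.4, -0.8, 0.3]
gripper_width: 0.699
t 24.75 tcp [ 0.4829 -0.2826  0.0744] slide cm [ 3.14  0.6  -0.03] turn [ 0.008 -0.003 -0.001] err w [ 0.0004 -0.006  -0.0314] F [ 0.4 -0.8  0.3] g 0.699 q [-0.24  0.47 -0.38  0.   -0.73  0.25]
```

```bash
python3 -m inch '[{"slide":[1.6,0.6,0.15],"turn":[0.008,-0.003,0],"grip":0.7},{"slide":[1.2,0,0.15],"turn":[0,0,0],"grip":0.7},{"slide":[0.2,0,0],"turn":[0,0,0],"grip":0.7},{"slide":[0,0,0],"turn":[0,0,0],"grip":0.7}]'
python3 p.py .4833 -.2886 .043
```

```text
time_s: 25.25
tcp_pos: [0.4829, -0.2886, 0.046]
orientation: [0.709, -0.0, -0.705, 0.002]
wrist_force: [0.6, -1.1, -0.3]
gripper_width: 0.703
t 25.25 tcp [ 0.4829 -0.2886  0.046 ] slide cm [ 0.3   0.   -0.04] turn [ 0.003 -0.006 -0.003] err w [ 0.0004 -0.     -0.003 ] F [ 0.6 -1.1 -0.3] g 0.703 q [-0.25  0.51 -0.39  0.   -0.66  0.25]
```

```bash
python3 -m inch '[{"slide":[0.3,0,0],"turn":[0,0,0],"grip":0.7},{"slide":[0,0,0],"turn":[0,0,0],"grip":0.2},{"slide":[0,0,0],"turn":[0,0,0],"grip":0.2},{"slide":[0,0,0],"turn":[0,0,0],"grip":0.2},{"slide":[0,0,0],"turn":[0,0,0],"grip":0.2},{"slide":[-2,0,0],"turn":[0,0,0],"grip":0.2},{"slide":[-4,0,0],"turn":[0,0,0],"grip":0.2},{"slide":[-5,0,0],"turn":[0,0,0],"grip":0.2},{"slide":[-5,0,0],"turn":[0,0,0],"grip":0.2},{"slide":[0,0,0],"turn":[0,0,0],"grip":0.2}]' 70
python3 -m inch '[{"slide":[0,-3,-0.9],"turn":[0,0,0],"grip":0.2},{"slide":[0,-5.5,-1.7],"turn":[0,0,0],"grip":0.2},{"slide":[0,-5.5,-1.7],"turn":[0,0,0],"grip":0.2},{"slide":[0,-5.5,-1.7],"turn":[0,0,0],"grip":0.2},{"slide":[0,-5.5,-1.7],"turn":[0,0,0],"grip":0.2},{"slide":[0,-5.5,-1.7],"turn":[0,0,0],"grip":0.2},{"slide":[0,-2.5,-0.5],"turn":[0,0,0],"grip":0.2},{"slide":[0,0,0],"turn":[0,0,0],"grip":0.2}]'
python3 p.py .5851 .0466 .08
```

```text
time_s: 26.5
tcp_pos: [0.4811, -0.2879, 0.2066]
orientation: [0.708, -0.0, -0.706, 0.001]
wrist_force: [0.2, -0.2, -2.5]
gripper_width: 0.349
time_s: 27.5
tcp_pos: [0.5776, 0.0523, 0.1949]
orientation: [-0.702, 0.002, 0.712, 0.001]
wrist_force: [-0.4, -0.6, -1.2]
gripper_width: 0.348
t 27.5 tcp [0.5776 0.0523 0.1949] slide cm [11.48  0.56 -0.92] turn [-0.004  0.014 -0.001] err w [ 0.0075 -0.0057 -0.1149] F [-0.4 -0.6 -1.2] g 0.348 q [ 0.37  0.36 -0.18 -0.01 -1.04 -0.37]
```

```bash
python3 -m inch '[{"slide":[3.5,0.5,-0.6],"turn":[0,0.014,0],"grip":0.2},{"slide":[4,0,0],"turn":[0,0,0],"grip":0.2},{"slide":[2.5,0,0],"turn":[0,0,0],"grip":0.2},{"slide":[0,0,0],"turn":[0,0,0],"grip":0.2},{"slide":[0,0,0],"turn":[0,0,0],"grip":0.2}]'
python3 p.py .5851 .0466 .072
```

```text
time_s: 28.12
tcp_pos: [0.5804, 0.0427, 0.0898]
orientation: [-0.705, 0.004, 0.709, 0.002]
wrist_force: [0.0, -0.0, -1.2]
gripper_width: 0.351
t 28.125 tcp [0.5804 0.0427 0.0898] slide cm [ 1.78 -0.4  -0.47] turn [-0.008  0.005 -0.002] err w [ 0.0047  0.0039 -0.0178] F [ 0.  -0.  -1.2] g 0.351 q [ 0.35  0.48 -0.3   0.   -0.8  -0.36]
```

```bash
python3 -m inch '[{"slide":[1.7,-0.4,-0.35],"turn":[-0.008,0.005,-0.002],"grip":0.2},{"slide":[0,0,0],"turn":[0,0,0],"grip":0.2},{"slide":[0,0,0],"turn":[0,0,0],"grip":0.2}]'
python3 p.py .5851 .0466 .055
```

```text
time_s: 28.5
tcp_pos: [0.586, 0.0463, 0.0768]
orientation: [0.709, 0.0, -0.705, -0.001]
wrist_force: [-0.1, 1.4, -2.8]
gripper_width: 0.347
t 28.5 tcp [0.586  0.0463 0.0768] slide cm [ 2.18 -0.03  0.1 ] turn [-0.001 -0.007  0.001] err w [-0.0009  0.0003 -0.0218] F [-0.1  1.4 -2.8] g 0.347 q [ 0.35  0.5  -0.3   0.   -0.76 -0.36]
```

```bash
python3 -m inch '[{"slide":[0.5,0,0.12],"turn":[0,-0.007,0],"grip":0.2},{"slide":[0.4,0,0.02],"turn":[0,0,0],"grip":0.2},{"slide":[0.4,0,0.02],"turn":[0,0,0],"grip":0.2},{"slide":[0.4,0,0.02],"turn":[0,0,0],"grip":0.2},{"slide":[0.4,0,0.02],"turn":[0,0,0],"grip":0.2},{"slide":[0.2,0,0],"turn":[0,0,0],"grip":0.2},{"slide":[0,0,0],"turn":[0,0,0],"grip":0.2}]'
python3 p.py .5851 .0466 .055
```

```text
time_s: 29.38
tcp_pos: [0.5848, 0.0468, 0.0566]
orientation: [0.708, 0.001, -0.706, -0.0]
wrist_force: [-0.3, 0.1, -2.1]
gripper_width: 0.345
t 29.375 tcp [0.5848 0.0468 0.0566] slide cm [ 0.16  0.02 -0.03] turn [ 0.001 -0.003  0.002] err w [ 0.0003 -0.0002 -0.0016] F [-0.3  0.1 -2.1] g 0.345 q [ 0.36  0.53 -0.32 -0.   -0.72 -0.35]
```

```bash
python3 -m inch '[{"slide":[0.15,0,0],"turn":[0,0,0],"grip":0.2},{"slide":[0,0,0],"turn":[0,0,0],"grip":0.55},{"slide":[0,0,0],"turn":[0,0,0],"grip":0.6},{"slide":[0,0,0],"turn":[0,0,0],"grip":0.6},{"slide":[-3,0,0],"turn":[0,0,0],"grip":0.6},{"slide":[-5,0,0],"turn":[0,0,0],"grip":0.6},{"slide":[-5,0,0],"turn":[0,0,0],"grip":0.6},{"slide":[0,4,0.2],"turn":[0,0,0],"grip":0.6},{"slide":[0,6,0.4],"turn":[0,0,0],"grip":0.6},{"slide":[0,6,0.4],"turn":[0,0,0],"grip":0.7},{"slide":[0,6,0.5],"turn":[0,0,0],"grip":0.7},{"slide":[0,6,0.5],"turn":[0,0,0],"grip":0.7}]'
python3 -m inch '[{"slide":[0,4.5,0.3],"turn":[0,0,0],"grip":0.7},{"slide":[4,0,0],"turn":[0,0,0],"grip":0.7},{"slide":[3,0,0],"turn":[0,0,0],"grip":0.7},{"slide":[0,0,0],"turn":[0,0,0],"grip":0.7}]'
python3 p.py .562 -.2873 .075; python3 spk.py
```

```text
time_s: 30.88
tcp_pos: [0.5674, -0.2373, 0.189]
orientation: [0.709, 0.004, -0.705, 0.004]
wrist_force: [0.6, 0.3, -0.1]
gripper_width: 0.7
time_s: 31.38
tcp_pos: [0.5636, -0.2899, 0.1164]
orientation: [0.709, 0.0, -0.705, 0.001]
wrist_force: [-0.2, 0.4, -0.2]
gripper_width: 0.697
t 31.375 tcp [ 0.5636 -0.2899  0.1164] slide cm [ 4.14 -0.27  0.18] turn [ 0.002 -0.005 -0.001] err w [-0.0016  0.0026 -0.0414] F [-0.2  0.4 -0.2] g 0.697 q [-0.22  0.52 -0.14 -0.   -0.9   0.22]
top 0.84 tray [ 0.561  -0.2831] 0.66 pocket [ 0.5585 -0.281 ] 0.64
top 0.74 tray [ 0.3108 -0.4662] 0.92 pocket [ 0.3109 -0.4622] 0.9
top 0.71 tray [0.5886 0.0469] 0.92 pocket [0.5857 0.0456] 0.9
top 0.69 tray [ 0.4829 -0.5003] 0.95 pocket [ 0.4811 -0.496 ] 0.94
top 0.68 tray [ 0.5589 -0.3763] 0.94 pocket [ 0.5563 -0.3734] 0.93
top 0.67 tray [0.5134 0.0498] 0.95 pocket [0.5115 0.0484] 0.94
top 0.57 tray [ 0.4871 -0.3789] 0.95 pocket [ 0.4852 -0.3758] 0.94
top 0.56 tray [ 0.4011 -0.3611] 0.9 pocket [ 0.4002 -0.3582] 0.88
side 0.88 tray [ 0.4803 -0.4949] 0.88 pocket [ 0.4772 -0.4825] 0.86
side 0.87 tray [ 0.5627 -0.2874] 0.93 pocket [ 0.5588 -0.2769] 0.92
side 0.65 tray [0.5921 0.0406] 0.86 pocket [0.5879 0.0478] 0.84
side 0.65 tray [0.5173 0.0434] 0.85 pocket [0.5138 0.0508] 0.83
side 0.57 tray [ 0.4001 -0.3596] 0.88 pocket [ 0.3976 -0.3485] 0.86
```

S2 was the one knocked, now at (0.487,-0.379). Next, S5.

```bash
python3 -m inch '[{"slide":[3,-0.27,0.3],"turn":[0,-0.005,0],"grip":0.7},{"slide":[2,0,0.15],"turn":[0,0,0],"grip":0.7},{"slide":[1.8,0,0.15],"turn":[0,0,0],"grip":0.7},{"slide":[0,0,0],"turn":[0,0,0],"grip":0.7}]'
python3 p.py .562 -.2876 .043
```

```text
time_s: 32.08
tcp_pos: [0.5662, -0.2874, 0.0587]
orientation: [0.715, -0.0, -0.699, 0.005]
wrist_force: [-0.2, -0.8, -0.2]
gripper_width: 0.701
t 32.075 tcp [ 0.5662 -0.2874  0.0587] slide cm [1.56 0.01 0.45] turn [ 0.007 -0.022 -0.007] err w [-0.0042 -0.0002 -0.0157] F [-0.2 -0.8 -0.2] g 0.701 q [-0.21  0.58 -0.21  0.   -0.76  0.22]
```

```bash
python3 -m inch '[{"slide":[1.4,0,0.4],"turn":[0.007,-0.022,-0.007],"grip":0.7},{"slide":[0,0,0],"turn":[0,0,0],"grip":0.7},{"slide":[0,0,0],"turn":[0,0,0],"grip":0.7}]'
python3 p.py .562 -.2876 .043
```

```text
time_s: 32.45
tcp_pos: [0.5646, -0.2879, 0.0471]
orientation: [0.709, -0.0, -0.706, 0.001]
wrist_force: [0.3, 0.8, 0.9]
gripper_width: 0.698
t 32.45 tcp [ 0.5646 -0.2879  0.0471] slide cm [ 0.41 -0.03  0.27] turn [ 0.001 -0.004 -0.002] err w [-0.0026  0.0003 -0.0041] F [0.3 0.8 0.9] g 0.698 q [-0.22  0.6  -0.2   0.   -0.76  0.22]
```

Next pocket (0.657, 0.042).

```bash
python3 -m inch '[{"slide":[0.45,0,0.25],"turn":[0,-0.004,0],"grip":0.7},{"slide":[0,0,0],"turn":[0,0,0],"grip":0.2},{"slide":[0,0,0],"turn":[0,0,0],"grip":0.2},{"slide":[0,0,0],"turn":[0,0,0],"grip":0.2},{"slide":[0,0,0],"turn":[0,0,0],"grip":0.2},{"slide":[-2,0,0],"turn":[0,0,0],"grip":0.2},{"slide":[-4,0,0],"turn":[0,0,0],"grip":0.2},{"slide":[-5,0,0],"turn":[0,0,0],"grip":0.2},{"slide":[-5,0,0],"turn":[0,0,0],"grip":0.2},{"slide":[0,0,0],"turn":[0,0,0],"grip":0.2}]' 70
python3 -m inch '[{"slide":[0,-3,-0.9],"turn":[0,0,0],"grip":0.2},{"slide":[0,-5.5,-1.6],"turn":[0,0,0],"grip":0.2},{"slide":[0,-5.5,-1.6],"turn":[0,0,0],"grip":0.2},{"slide":[0,-5.5,-1.6],"turn":[0,0,0],"grip":0.2},{"slide":[0,-5.5,-1.6],"turn":[0,0,0],"grip":0.2},{"slide":[0,-5.5,-1.6],"turn":[0,0,0],"grip":0.2},{"slide":[0,-2,-0.3],"turn":[0,0,0],"grip":0.2},{"slide":[0,0,0],"turn":[0,0,0],"grip":0.2}]'
python3 p.py .657 .0424 .08
```

```text
time_s: 33.7
tcp_pos: [0.5611, -0.2874, 0.2053]
orientation: [-0.706, 0.0, 0.708, -0.0]
wrist_force: [0.0, 0.9, -0.8]
gripper_width: 0.345
time_s: 34.7
tcp_pos: [0.6508, 0.0469, 0.1926]
orientation: [-0.699, 0.002, 0.715, 0.003]
wrist_force: [-0.5, -1.0, -1.6]
gripper_width: 0.347
t 34.7 tcp [0.6508 0.0469 0.1926] slide cm [11.25  0.46 -0.88] turn [-0.006  0.023  0.001] err w [ 0.0062 -0.0045 -0.1126] F [-0.5 -1.  -1.6] g 0.347 q [ 0.32  0.49  0.02 -0.01 -1.12 -0.32]
```

```bash
python3 -m inch '[{"slide":[3.5,0.3,-0.5],"turn":[-0.006,0.023,0],"grip":0.2},{"slide":[4,0,0],"turn":[0,0,0],"grip":0.2},{"slide":[2.5,0,0],"turn":[0,0,0],"grip":0.2},{"slide":[0,0,0],"turn":[0,0,0],"grip":0.2},{"slide":[0,0,0],"turn":[0,0,0],"grip":0.2}]'
python3 p.py .657 .0424 .072
```

```text
time_s: 35.33
tcp_pos: [0.653, 0.0372, 0.0892]
orientation: [-0.706, 0.002, 0.708, 0.002]
wrist_force: [-0.8, 0.5, -0.9]
gripper_width: 0.345
t 35.325 tcp [0.653  0.0372 0.0892] slide cm [ 1.72 -0.53 -0.4 ] turn [-0.007  0.002 -0.   ] err w [ 0.004   0.0052 -0.0172] F [-0.8  0.5 -0.9] g 0.345 q [ 0.3   0.58 -0.11 -0.   -0.88 -0.31]
```

```bash
python3 -m inch '[{"slide":[1.5,-0.53,-0.28],"turn":[-0.007,0.002,0],"grip":0.2},{"slide":[0,0,0],"turn":[0,0,0],"grip":0.2},{"slide":[0,0,0],"turn":[0,0,0],"grip":0.2}]'
python3 p.py .657 .0424 .055
```

```text
time_s: 35.7
tcp_pos: [0.6574, 0.0426, 0.076]
orientation: [0.709, 0.001, -0.705, -0.0]
wrist_force: [0.7, 0.2, -1.7]
gripper_width: 0.347
t 35.7 tcp [0.6574 0.0426 0.076 ] slide cm [2.1  0.03 0.05] turn [ 0.    -0.005  0.001] err w [-0.0004 -0.0002 -0.021 ] F [ 0.7  0.2 -1.7] g 0.347 q [ 0.31  0.6  -0.11  0.   -0.85 -0.31]
```

```bash
python3 -m inch '[{"slide":[0.5,0,0.08],"turn":[0,-0.005,0],"grip":0.2},{"slide":[0.4,0,0.03],"turn":[0,0,0],"grip":0.2},{"slide":[0.4,0,0.03],"turn":[0,0,0],"grip":0.2},{"slide":[0.4,0,0.03],"turn":[0,0,0],"grip":0.2},{"slide":[0.4,0,0.03],"turn":[0,0,0],"grip":0.2},{"slide":[0.2,0,0],"turn":[0,0,0],"grip":0.2},{"slide":[0,0,0],"turn":[0,0,0],"grip":0.2}]'
python3 p.py .657 .0424 .055
```

```text
time_s: 36.58
tcp_pos: [0.656, 0.0432, 0.0559]
orientation: [0.708, 0.001, -0.707, 0.001]
wrist_force: [0.1, -0.1, -1.8]
gripper_width: 0.348
t 36.575 tcp [0.656  0.0432 0.0559] slide cm [ 0.09  0.08 -0.1 ] turn [ 0.002 -0.002  0.001] err w [ 0.001  -0.0008 -0.0009] F [ 0.1 -0.1 -1.8] g 0.348 q [ 0.31  0.62 -0.13 -0.   -0.82 -0.31]
```

```bash
python3 -m inch '[{"slide":[0.1,0,0],"turn":[0,0,0],"grip":0.2},{"slide":[0,0,0],"turn":[0,0,0],"grip":0.55},{"slide":[0,0,0],"turn":[0,0,0],"grip":0.6},{"slide":[0,0,0],"turn":[0,0,0],"grip":0.6},{"slide":[-3,0,0],"turn":[0,0,0],"grip":0.6},{"slide":[-5,0,0],"turn":[0,0,0],"grip":0.6},{"slide":[-5,0,0],"turn":[0,0,0],"grip":0.6},{"slide":[0,4,1],"turn":[0,0,0],"grip":0.6},{"slide":[0,6,1.4],"turn":[0,0,0],"grip":0.6},{"slide":[0,6,1.4],"turn":[0,0,0],"grip":0.7},{"slide":[0,6,1.4],"turn":[0,0,0],"grip":0.7},{"slide":[0,6,1.4],"turn":[0,0,0],"grip":0.7}]'
python3 -m inch '[{"slide":[0,6,1.2],"turn":[0,0,0],"grip":0.7},{"slide":[0,5,1],"turn":[0,0,0],"grip":0.7},{"slide":[4,2,0],"turn":[0,0,0],"grip":0.7},{"slide":[3,0,0],"turn":[0,0,0],"grip":0.7},{"slide":[0,0,0],"turn":[0,0,0],"grip":0.7}]'
python3 p.py .559 -.3755 .075; python3 spk.py
```

```text
time_s: 38.08
tcp_pos: [0.5919, -0.2397, 0.1881]
orientation: [0.708, 0.004, -0.706, 0.004]
wrist_force: [0.8, -0.9, -0.5]
gripper_width: 0.699
time_s: 38.7
tcp_pos: [0.5683, -0.3796, 0.1163]
orientation: [0.709, 0.0, -0.705, 0.002]
wrist_force: [0.2, -0.1, 0.1]
gripper_width: 0.703
t 38.7 tcp [ 0.5683 -0.3796  0.1163] slide cm [ 4.12 -0.42  0.95] turn [ 0.003 -0.005 -0.002] err w [-0.0093  0.0041 -0.0413] F [ 0.2 -0.1  0.1] g 0.703 q [-0.35  0.59 -0.01  0.   -0.97  0.36]
top 0.88 tray [ 0.4831 -0.5009] 0.96 pocket [ 0.4813 -0.4965] 0.95
top 0.84 tray [ 0.56   -0.3734] 0.74 pocket [ 0.5574 -0.3704] 0.73
top 0.78 tray [ 0.4856 -0.3796] 0.85 pocket [ 0.4838 -0.3765] 0.84
top 0.77 tray [0.5138 0.05  ] 0.95 pocket [0.5117 0.0487] 0.94
top 0.74 tray [ 0.4006 -0.3619] 0.93 pocket [ 0.3997 -0.3591] 0.92
top 0.66 tray [ 0.3104 -0.4659] 0.95 pocket [ 0.3104 -0.4619] 0.94
top 0.63 tray [0.66   0.0425] 0.88 pocket [0.6564 0.0412] 0.86
top 0.62 tray [0.5882 0.0451] 0.95 pocket [0.5855 0.0437] 0.95
side 0.84 tray [ 0.4009 -0.3608] 0.89 pocket [ 0.3986 -0.3497] 0.88
side 0.67 tray [0.5172 0.0439] 0.88 pocket [0.5138 0.051 ] 0.87
side 0.66 tray [ 0.557  -0.3741] 0.94 pocket [ 0.5531 -0.3628] 0.93
side 0.65 tray [0.6644 0.0349] 0.86 pocket [0.6597 0.0423] 0.84
side 0.61 tray [ 0.4817 -0.4972] 0.89 pocket [ 0.4786 -0.4849] 0.88
side 0.57 tray [0.5921 0.0408] 0.86 pocket [0.5879 0.048 ] 0.85
side 0.54 tray [ 0.4864 -0.3784] 0.89 pocket [ 0.4832 -0.3673] 0.87
```

```bash
python3 -m inch '[{"slide":[3,-0.45,0.95],"turn":[0,-0.005,0],"grip":0.7},{"slide":[2,0,0.25],"turn":[0,0,0],"grip":0.7},{"slide":[1.5,0,0.15],"turn":[0,0,0],"grip":0.7},{"slide":[0,0,0],"turn":[0,0,0],"grip":0.7}]'
python3 p.py .5585 -.3748 .043
```

```text
time_s: 39.4
tcp_pos: [0.5629, -0.3754, 0.0616]
orientation: [0.714, -0.001, -0.7, 0.008]
wrist_force: [-0.3, 0.8, 0.0]
gripper_width: 0.702
t 39.4 tcp [ 0.5629 -0.3754  0.0616] slide cm [ 1.85 -0.08  0.48] turn [ 0.01  -0.02  -0.012] err w [-0.0044  0.0006 -0.0186] F [-0.3  0.8  0. ] g 0.702 q [-0.35  0.63 -0.09  0.01 -0.82  0.35]
```

```bash
python3 -m inch '[{"slide":[1.6,0,0.45],"turn":[0.01,-0.02,-0.012],"grip":0.7},{"slide":[0,0,0],"turn":[0,0,0],"grip":0.7},{"slide":[0,0,0],"turn":[0,0,0],"grip":0.7}]'
python3 p.py .5585 -.3748 .043
```

```text
time_s: 39.78
tcp_pos: [0.5602, -0.3762, 0.0467]
orientation: [0.708, -0.0, -0.706, 0.0]
wrist_force: [0.0, -0.5, 0.1]
gripper_width: 0.703
t 39.775 tcp [ 0.5602 -0.3762  0.0467] slide cm [ 0.37 -0.14  0.17] turn [-0.    -0.002 -0.001] err w [-0.0017  0.0014 -0.0037] F [ 0.  -0.5  0.1] g 0.703 q [-0.35  0.66 -0.09  0.   -0.82  0.35]
```

```bash
python3 -m inch '[{"slide":[0.4,-0.12,0.15],"turn":[0,-0.002,0],"grip":0.7},{"slide":[0,0,0],"turn":[0,0,0],"grip":0.2},{"slide":[0,0,0],"turn":[0,0,0],"grip":0.2},{"slide":[0,0,0],"turn":[0,0,0],"grip":0.2},{"slide":[0,0,0],"turn":[0,0,0],"grip":0.2},{"slide":[-2,0,0],"turn":[0,0,0],"grip":0.2},{"slide":[-4,0,0],"turn":[0,0,0],"grip":0.2},{"slide":[-5,0,0],"turn":[0,0,0],"grip":0.2},{"slide":[-5,0,0],"turn":[0,0,0],"grip":0.2},{"slide":[0,0,0],"turn":[0,0,0],"grip":0.2}]' 70
python3 -m inch '[{"slide":[0,-3,-0.9],"turn":[0,0,0],"grip":0.2},{"slide":[0,-5.5,-1.5],"turn":[0,0,0],"grip":0.2},{"slide":[0,-5.5,-1.5],"turn":[0,0,0],"grip":0.2},{"slide":[0,-5.5,-1.5],"turn":[0,0,0],"grip":0.2},{"slide":[0,-5.5,-1.5],"turn":[0,0,0],"grip":0.2},{"slide":[0,-5.5,-1.5],"turn":[0,0,0],"grip":0.2},{"slide":[0,-2.8,-0.5],"turn":[0,0,0],"grip":0.2},{"slide":[0,0,0],"turn":[0,0,0],"grip":0.2}]'
python3 p.py .6527 -.0295 .08
```

```text
time_s: 41.02
tcp_pos: [0.5578, -0.3745, 0.2055]
orientation: [-0.706, -0.0, 0.708, 0.001]
wrist_force: [0.4, -0.1, -0.1]
gripper_width: 0.352
time_s: 42.02
tcp_pos: [0.645, -0.0311, 0.1936]
orientation: [-0.699, 0.0, 0.715, 0.004]
wrist_force: [0.2, -0.7, -1.6]
gripper_width: 0.346
t 42.025 tcp [ 0.645  -0.0311  0.1936] slide cm [11.34 -0.11 -1.01] turn [-0.006  0.022  0.005] err w [ 0.0077  0.0016 -0.1136] F [ 0.2 -0.7 -1.6] g 0.346 q [ 0.2   0.47 -0.   -0.01 -1.12 -0.2 ]
```

```bash
python3 -m inch '[{"slide":[3.5,-0.5,-0.8],"turn":[-0.006,0.022,0.005],"grip":0.2},{"slide":[4,0,0],"turn":[0,0,0],"grip":0.2},{"slide":[2.5,0,0],"turn":[0,0,0],"grip":0.2},{"slide":[0,0,0],"turn":[0,0,0],"grip":0.2},{"slide":[0,0,0],"turn":[0,0,0],"grip":0.2}]'
python3 p.py .6527 -.0295 .072
```

```text
time_s: 42.65
tcp_pos: [0.6501, -0.0299, 0.0883]
orientation: [-0.706, 0.002, 0.708, 0.001]
wrist_force: [0.7, 0.1, -0.7]
gripper_width: 0.352
t 42.65 tcp [ 0.6501 -0.0299  0.0883] slide cm [ 1.63 -0.04 -0.26] turn [-0.004  0.004 -0.001] err w [ 0.0026  0.0004 -0.0163] F [ 0.7  0.1 -0.7] g 0.352 q [ 0.2   0.58 -0.12 -0.   -0.88 -0.21]
```

```bash
python3 -m inch '[{"slide":[1.4,-0.04,-0.15],"turn":[-0.004,0.004,0],"grip":0.2},{"slide":[0,0,0],"turn":[0,0,0],"grip":0.2},{"slide":[0,0,0],"turn":[0,0,0],"grip":0.2}]'
python3 p.py .6527 -.0295 .055
```

```text
time_s: 43.02
tcp_pos: [0.6529, -0.0299, 0.076]
orientation: [0.709, -0.0, -0.705, 0.0]
wrist_force: [0.1, -0.4, -0.8]
gripper_width: 0.35
t 43.025 tcp [ 0.6529 -0.0299  0.076 ] slide cm [ 2.1  -0.04  0.03] turn [-0.    -0.005 -0.   ] err w [-0.0002  0.0004 -0.021 ] F [ 0.1 -0.4 -0.8] g 0.35 q [ 0.2   0.59 -0.13  0.   -0.85 -0.2 ]
```

```bash
python3 -m inch '[{"slide":[0.5,-0.03,0.05],"turn":[0,-0.005,0],"grip":0.2},{"slide":[0.4,0,0.01],"turn":[0,0,0],"grip":0.2},{"slide":[0.4,0,0.01],"turn":[0,0,0],"grip":0.2},{"slide":[0.4,0,0.01],"turn":[0,0,0],"grip":0.2},{"slide":[0.4,0,0.01],"turn":[0,0,0],"grip":0.2},{"slide":[0.2,0,0],"turn":[0,0,0],"grip":0.2},{"slide":[0,0,0],"turn":[0,0,0],"grip":0.2}]'
python3 p.py .6527 -.0295 .055
```

```text
time_s: 43.9
tcp_pos: [0.6528, -0.0291, 0.0559]
orientation: [0.708, 0.0, -0.706, 0.001]
wrist_force: [-0.9, 0.1, -1.1]
gripper_width: 0.348
t 43.9 tcp [ 0.6528 -0.0291  0.0559] slide cm [0.09 0.04 0.01] turn [ 0.002 -0.002 -0.001] err w [-0.0001 -0.0004 -0.0009] F [-0.9  0.1 -1.1] g 0.348 q [ 0.2   0.62 -0.14  0.   -0.81 -0.2 ]
```

```bash
python3 -m inch '[{"slide":[0.1,0,0],"turn":[0,0,0],"grip":0.2},{"slide":[0,0,0],"turn":[0,0,0],"grip":0.55},{"slide":[0,0,0],"turn":[0,0,0],"grip":0.6},{"slide":[0,0,0],"turn":[0,0,0],"grip":0.6},{"slide":[-3,0,0],"turn":[0,0,0],"grip":0.6},{"slide":[-5,0,0],"turn":[0,0,0],"grip":0.6},{"slide":[-5,0,0],"turn":[0,0,0],"grip":0.6},{"slide":[0,4,2],"turn":[0,0,0],"grip":0.6},{"slide":[0,5.5,2.6],"turn":[0,0,0],"grip":0.6},{"slide":[0,5.5,2.6],"turn":[0,0,0],"grip":0.7},{"slide":[0,5.5,2.6],"turn":[0,0,0],"grip":0.7},{"slide":[0,5.5,2.6],"turn":[0,0,0],"grip":0.7}]'
python3 -m inch '[{"slide":[0,5.5,2.4],"turn":[0,0,0],"grip":0.7},{"slide":[0,2.5,1],"turn":[0,0,0],"grip":0.7},{"slide":[4,0,0],"turn":[0,0,0],"grip":0.7},{"slide":[3,0,0],"turn":[0,0,0],"grip":0.7},{"slide":[0,0,0],"turn":[0,0,0],"grip":0.7}]'
python3 p.py .4862 -.3787 .075; python3 spk.py | grep -e '0.4[78]' -e '0.6[56]' -e '0.40' -e '0.39'
```

```text
time_s: 45.4
tcp_pos: [0.5292, -0.293, 0.1884]
orientation: [0.708, 0.003, -0.706, 0.005]
wrist_force: [1.3, -0.3, -0.1]
gripper_width: 0.698
time_s: 46.02
tcp_pos: [0.492, -0.3815, 0.1174]
orientation: [0.709, -0.001, -0.705, 0.002]
wrist_force: [0.2, 0.4, -0.1]
gripper_width: 0.702
t 46.025 tcp [ 0.492  -0.3815  0.1174] slide cm [ 4.23 -0.29  0.6 ] turn [ 0.002 -0.005 -0.004] err w [-0.0058  0.0028 -0.0424] F [ 0.2  0.4 -0.1] g 0.702 q [-0.4   0.5  -0.18  0.   -0.89  0.4 ]
top 0.97 tray [ 0.4008 -0.3625] 0.94 pocket [ 0.3999 -0.3596] 0.93
top 0.96 tray [ 0.6564 -0.0313] 0.96 pocket [ 0.6528 -0.0317] 0.95
top 0.88 tray [0.6591 0.0415] 0.93 pocket [0.6556 0.0402] 0.92
top 0.77 tray [ 0.4777 -0.5019] 0.74 pocket [ 0.476  -0.4976] 0.72
top 0.75 tray [ 0.4861 -0.3778] 0.84 pocket [ 0.4843 -0.3747] 0.82
side 0.79 tray [0.6639 0.0352] 0.88 pocket [0.659  0.0424] 0.86
side 0.72 tray [ 0.4854 -0.3788] 0.93 pocket [ 0.4823 -0.3674] 0.92
side 0.6 tray [ 0.3999 -0.361 ] 0.93 pocket [ 0.3975 -0.3499] 0.92
side 0.55 tray [ 0.6603 -0.0377] 0.88 pocket [ 0.6555 -0.0296] 0.87
```

```bash
python3 -m inch '[{"slide":[3,-0.28,0.65],"turn":[0,-0.005,0],"grip":0.7},{"slide":[2,0,0.2],"turn":[0,0,0],"grip":0.7},{"slide":[1.5,0,0.15],"turn":[0,0,0],"grip":0.7},{"slide":[0,0,0],"turn":[0,0,0],"grip":0.7}]'
python3 p.py .4859 -.3788 .043
```

```text
time_s: 46.72
tcp_pos: [0.4895, -0.381, 0.061]
orientation: [0.714, -0.003, -0.7, 0.007]
wrist_force: [0.8, -0.2, 0.1]
gripper_width: 0.7
t 46.725 tcp [ 0.4895 -0.381   0.061 ] slide cm [ 1.79 -0.24  0.39] turn [ 0.006 -0.019 -0.014] err w [-0.0036  0.0022 -0.018 ] F [ 0.8 -0.2  0.1] g 0.7 q [-0.4   0.56 -0.25  0.01 -0.74  0.4 ]
```

```bash
python3 -m inch '[{"slide":[1.6,-0.2,0.35],"turn":[0.006,-0.019,-0.014],"grip":0.7},{"slide":[0,0,0],"turn":[0,0,0],"grip":0.7},{"slide":[0,0,0],"turn":[0,0,0],"grip":0.7}]'
python3 p.py .4859 -.3788 .043
```

```text
time_s: 47.1
tcp_pos: [0.4877, -0.3797, 0.0458]
orientation: [0.708, -0.0, -0.706, 0.001]
wrist_force: [-0.2, -0.3, 0.4]
gripper_width: 0.702
t 47.1 tcp [ 0.4877 -0.3797  0.0458] slide cm [ 0.28 -0.09  0.18] turn [ 0.001 -0.002 -0.001] err w [-0.0018  0.0009 -0.0028] F [-0.2 -0.3  0.4] g 0.702 q [-0.4   0.58 -0.24  0.   -0.74  0.4 ]
```

```bash
python3 -m inch '[{"slide":[0.3,-0.09,0.15],"turn":[0,-0.002,0],"grip":0.7},{"slide":[0,0,0],"turn":[0,0,0],"grip":0.2},{"slide":[0,0,0],"turn":[0,0,0],"grip":0.2},{"slide":[0,0,0],"turn":[0,0,0],"grip":0.2},{"slide":[0,0,0],"turn":[0,0,0],"grip":0.2},{"slide":[-2,0,0],"turn":[0,0,0],"grip":0.2},{"slide":[-4,0,0],"turn":[0,0,0],"grip":0.2},{"slide":[-5,0,0],"turn":[0,0,0],"grip":0.2},{"slide":[-5,0,0],"turn":[0,0,0],"grip":0.2},{"slide":[0,0,0],"turn":[0,0,0],"grip":0.2}]' 70
python3 -m inch '[{"slide":[0,-3,-0.9],"turn":[0,0,0],"grip":0.2},{"slide":[0,-5.5,-1.6],"turn":[0,0,0],"grip":0.2},{"slide":[0,-5.5,-1.6],"turn":[0,0,0],"grip":0.2},{"slide":[0,-5.5,-1.6],"turn":[0,0,0],"grip":0.2},{"slide":[0,-5.5,-1.6],"turn":[0,0,0],"grip":0.2},{"slide":[0,-5.5,-1.6],"turn":[0,0,0],"grip":0.2},{"slide":[0,-3.7,-0.7],"turn":[0,0,0],"grip":0.2},{"slide":[0,0,0],"turn":[0,0,0],"grip":0.2}]'
python3 p.py .5809 -.0252 .08
```

```text
time_s: 48.35
tcp_pos: [0.4851, -0.3781, 0.2054]
orientation: [-0.705, -0.0, 0.709, 0.001]
wrist_force: [0.8, 0.5, -1.5]
gripper_width: 0.348
time_s: 49.35
tcp_pos: [0.579, -0.0253, 0.1941]
orientation: [-0.699, 0.0, 0.715, 0.004]
wrist_force: [-0.4, -0.6, -0.9]
gripper_width: 0.35
t 49.35 tcp [ 0.579  -0.0253  0.1941] slide cm [11.4   0.06 -0.45] turn [-0.006  0.023  0.006] err w [ 1.900e-03  1.000e-04 -1.141e-01] F [-0.4 -0.6 -0.9] g 0.35 q [ 0.23  0.37 -0.17 -0.01 -1.05 -0.23]
```

```bash
python3 -m inch '[{"slide":[3.5,-0.5,-0.3],"turn":[-0.006,0.022,0.005],"grip":0.2},{"slide":[4,0,0],"turn":[0,0,0],"grip":0.2},{"slide":[2.5,0,0],"turn":[0,0,0],"grip":0.2},{"slide":[0,0,0],"turn":[0,0,0],"grip":0.2},{"slide":[0,0,0],"turn":[0,0,0],"grip":0.2}]'
python3 p.py .5809 -.0252 .072
```

```text
time_s: 49.98
tcp_pos: [0.5783, -0.0229, 0.0885]
orientation: [-0.705, 0.001, 0.709, 0.001]
wrist_force: [-0.1, -0.1, -0.9]
gripper_width: 0.35
t 49.975 tcp [ 0.5783 -0.0229  0.0885] slide cm [ 1.65  0.23 -0.27] turn [-0.003  0.006 -0.   ] err w [ 0.0026 -0.0023 -0.0165] F [-0.1 -0.1 -0.9] g 0.35 q [ 0.24  0.48 -0.31 -0.   -0.79 -0.24]
```

```bash
python3 -m inch '[{"slide":[1.4,0.2,-0.15],"turn":[-0.003,0.004,0],"grip":0.2},{"slide":[0,0,0],"turn":[0,0,0],"grip":0.2},{"slide":[0,0,0],"turn":[0,0,0],"grip":0.2}]'
python3 p.py .5809 -.0252 .055
```

```text
time_s: 50.35
tcp_pos: [0.5811, -0.0254, 0.0758]
orientation: [0.708, 0.0, -0.706, -0.0]
wrist_force: [0.0, 0.0, -0.8]
gripper_width: 0.345
t 50.35 tcp [ 0.5811 -0.0254  0.0758] slide cm [ 2.08 -0.02  0.02] turn [-0.001 -0.002  0.001] err w [-0.0002  0.0002 -0.0208] F [ 0.   0.  -0.8] g 0.345 q [ 0.23  0.5  -0.32 -0.   -0.76 -0.23]
```

```bash
python3 -m inch '[{"slide":[0.5,-0.02,0.04],"turn":[0,0,0],"grip":0.2},{"slide":[0.4,0,0.01],"turn":[0,0,0],"grip":0.2},{"slide":[0.4,0,0.01],"turn":[0,0,0],"grip":0.2},{"slide":[0.4,0,0.01],"turn":[0,0,0],"grip":0.2},{"slide":[0.4,0,0.01],"turn":[0,0,0],"grip":0.2},{"slide":[0.2,0,0],"turn":[0,0,0],"grip":0.2},{"slide":[0,0,0],"turn":[0,0,0],"grip":0.2}]'
python3 p.py .5809 -.0252 .055
```

```text
time_s: 51.22
tcp_pos: [0.5812, -0.0246, 0.0561]
orientation: [0.709, 0.001, -0.706, 0.001]
wrist_force: [0.3, 0.6, -2.2]
gripper_width: 0.346
t 51.225 tcp [ 0.5812 -0.0246  0.0561] slide cm [0.11 0.06 0.03] turn [ 0.002 -0.004 -0.   ] err w [-0.0003 -0.0006 -0.0011] F [ 0.3  0.6 -2.2] g 0.346 q [ 0.24  0.52 -0.33  0.   -0.71 -0.24]
```

```bash
python3 -m inch '[{"slide":[0.1,0,0],"turn":[0,0,0],"grip":0.2},{"slide":[0,0,0],"turn":[0,0,0],"grip":0.55},{"slide":[0,0,0],"turn":[0,0,0],"grip":0.6},{"slide":[0,0,0],"turn":[0,0,0],"grip":0.6},{"slide":[-3,0,0],"turn":[0,0,0],"grip":0.6},{"slide":[-5,0,0],"turn":[0,0,0],"grip":0.6},{"slide":[-5,0,0],"turn":[0,0,0],"grip":0.6},{"slide":[0,4,2],"turn":[0,0,0],"grip":0.6},{"slide":[0,5.4,2.8],"turn":[0,0,0],"grip":0.6},{"slide":[0,5.4,2.8],"turn":[0,0,0],"grip":0.7},{"slide":[0,5.4,2.8],"turn":[0,0,0],"grip":0.7},{"slide":[0,5.4,2.8],"turn":[0,0,0],"grip":0.7}]'
python3 -m inch '[{"slide":[0,5.2,2.8],"turn":[0,0,0],"grip":0.7},{"slide":[0,1.7,1.1],"turn":[0,0,0],"grip":0.7},{"slide":[4,0,0.5],"turn":[0,0,0],"grip":0.7},{"slide":[3,0,0],"turn":[0,0,0],"grip":0.7},{"slide":[0,0,0],"turn":[0,0,0],"grip":0.7}]'
python3 p.py .4004 -.3614 .075; python3 spk.py | grep -e '0.[45][89]' -e '0.40' -e '0.39'
```

```text
time_s: 52.72
tcp_pos: [0.4496, -0.2852, 0.1886]
orientation: [0.71, 0.003, -0.705, 0.005]
wrist_force: [1.5, -1.1, -0.3]
gripper_width: 0.702
time_s: 53.35
tcp_pos: [0.4025, -0.3616, 0.1173]
orientation: [0.71, -0.001, -0.704, 0.002]
wrist_force: [0.2, 0.3, -0.2]
gripper_width: 0.699
t 53.35 tcp [ 0.4025 -0.3616  0.1173] slide cm [ 4.22 -0.04  0.25] turn [ 0.003 -0.009 -0.004] err w [-0.0021  0.0002 -0.0423] F [ 0.2  0.3 -0.2] g 0.699 q [-0.43  0.38 -0.38 -0.   -0.8   0.43]
top 0.9 tray [ 0.3998 -0.3596] 0.84 pocket [ 0.399  -0.3568] 0.82
top 0.56 tray [0.5875 0.0457] 0.95 pocket [0.5848 0.0443] 0.95
side 0.96 tray [0.5903 0.0404] 0.92 pocket [0.5862 0.0476] 0.91
side 0.89 tray [0.6632 0.0349] 0.83 pocket [0.6584 0.042 ] 0.82
side 0.83 tray [ 0.5878 -0.0334] 0.89 pocket [ 0.5836 -0.0255] 0.87
side 0.69 tray [ 0.4003 -0.3614] 0.93 pocket [ 0.398  -0.3504] 0.92
```

```bash
python3 -m inch '[{"slide":[3,-0.05,0.35],"turn":[0,-0.009,0],"grip":0.7},{"slide":[2,0,0.2],"turn":[0,0,0],"grip":0.7},{"slide":[1.5,0,0.2],"turn":[0,0,0],"grip":0.7},{"slide":[0,0,0],"turn":[0,0,0],"grip":0.7}]'
python3 p.py .4002 -.3614 .043
```

```text
time_s: 54.05
tcp_pos: [0.4031, -0.364, 0.0602]
orientation: [0.714, -0.003, -0.7, 0.008]
wrist_force: [-0.2, -0.9, 0.4]
gripper_width: 0.7
t 54.05 tcp [ 0.4031 -0.364   0.0602] slide cm [ 1.71 -0.28  0.32] turn [ 0.007 -0.019 -0.014] err w [-0.0029  0.0026 -0.0172] F [-0.2 -0.9  0.4] g 0.7 q [-0.43  0.46 -0.45  0.01 -0.64  0.43]
```

```bash
python3 -m inch '[{"slide":[1.6,-0.25,0.3],"turn":[0.007,-0.019,-0.014],"grip":0.7},{"slide":[0,0,0],"turn":[0,0,0],"grip":0.7},{"slide":[0,0,0],"turn":[0,0,0],"grip":0.7}]'
python3 p.py .4002 -.3614 .043
```

```text
time_s: 54.42
tcp_pos: [0.4023, -0.3623, 0.0456]
orientation: [0.708, -0.001, -0.706, 0.001]
wrist_force: [-0.4, -0.5, -0.3]
gripper_width: 0.7
t 54.425 tcp [ 0.4023 -0.3623  0.0456] slide cm [ 0.26 -0.09  0.21] turn [ 0.    -0.003 -0.002] err w [-0.0021  0.0009 -0.0026] F [-0.4 -0.5 -0.3] g 0.7 q [-0.43  0.49 -0.44  0.   -0.64  0.43]
```

```bash
python3 -m inch '[{"slide":[0.3,-0.09,0.18],"turn":[0,-0.003,0],"grip":0.7},{"slide":[0,0,0],"turn":[0,0,0],"grip":0.2},{"slide":[0,0,0],"turn":[0,0,0],"grip":0.2},{"slide":[0,0,0],"turn":[0,0,0],"grip":0.2},{"slide":[0,0,0],"turn":[0,0,0],"grip":0.2},{"slide":[-2,0,0],"turn":[0,0,0],"grip":0.2},{"slide":[-4,0,0],"turn":[0,0,0],"grip":0.2},{"slide":[-5,0,0],"turn":[0,0,0],"grip":0.2},{"slide":[-5,0,0],"turn":[0,0,0],"grip":0.2},{"slide":[0,0,0],"turn":[0,0,0],"grip":0.2}]' 70
python3 -m inch '[{"slide":[0,-3,-1],"turn":[0,0,0],"grip":0.2},{"slide":[0,-5.4,-1.8],"turn":[0,0,0],"grip":0.2},{"slide":[0,-5.4,-1.8],"turn":[0,0,0],"grip":0.2},{"slide":[0,-5.4,-1.8],"turn":[0,0,0],"grip":0.2},{"slide":[0,-5.4,-1.8],"turn":[0,0,0],"grip":0.2},{"slide":[0,-5.4,-1.8],"turn":[0,0,0],"grip":0.2},{"slide":[0,-3,-0.8],"turn":[0,0,0],"grip":0.2},{"slide":[0,0,0],"turn":[0,0,0],"grip":0.2}]'
python3 p.py .509 -.021 .08
```

```text
time_s: 55.68
tcp_pos: [0.3996, -0.3606, 0.2061]
orientation: [-0.706, 0.0, 0.708, 0.0]
wrist_force: [0.6, 0.5, -1.3]
gripper_width: 0.347
time_s: 56.68
tcp_pos: [0.5063, -0.0204, 0.1961]
orientation: [-0.701, 0.001, 0.714, 0.003]
wrist_force: [-0.4, 0.3, -1.0]
gripper_width: 0.349
t 56.675 tcp [ 0.5063 -0.0204  0.1961] slide cm [11.61  0.1  -0.48] turn [-0.006  0.018  0.003] err w [ 0.0027 -0.0006 -0.1161] F [-0.4  0.3 -1. ] g 0.349 q [ 0.28  0.25 -0.35 -0.01 -1.   -0.28]
```

```bash
python3 -m inch '[{"slide":[3.5,-0.3,-0.35],"turn":[-0.006,0.018,0.003],"grip":0.2},{"slide":[4,0,0],"turn":[0,0,0],"grip":0.2},{"slide":[2.5,0,0],"turn":[0,0,0],"grip":0.2},{"slide":[0,0,0],"turn":[0,0,0],"grip":0.2},{"slide":[0,0,0],"turn":[0,0,0],"grip":0.2}]'
python3 p.py .509 -.021 .072
```

```text
time_s: 57.3
tcp_pos: [0.5063, -0.0208, 0.0914]
orientation: [-0.705, 0.002, 0.709, 0.001]
wrist_force: [0.2, 0.3, -0.5]
gripper_width: 0.348
t 57.3 tcp [ 0.5063 -0.0208  0.0914] slide cm [ 1.94  0.02 -0.28] turn [-0.003  0.005 -0.001] err w [ 0.0027 -0.0002 -0.0194] F [ 0.2  0.3 -0.5] g 0.348 q [ 0.28  0.37 -0.48 -0.   -0.72 -0.28]
```

```bash
python3 -m inch '[{"slide":[1.6,0.02,-0.15],"turn":[-0.003,0.005,0],"grip":0.2},{"slide":[0,0,0],"turn":[0,0,0],"grip":0.2},{"slide":[0,0,0],"turn":[0,0,0],"grip":0.2}]'
python3 p.py .509 -.021 .055
```

```text
time_s: 57.68
tcp_pos: [0.5099, -0.0214, 0.0788]
orientation: [0.709, -0.0, -0.705, -0.0]
wrist_force: [-0.7, -0.1, -1.2]
gripper_width: 0.347
t 57.675 tcp [ 0.5099 -0.0214  0.0788] slide cm [ 2.38 -0.04  0.11] turn [-0.001 -0.007 -0.   ] err w [-0.0009  0.0004 -0.0238] F [-0.7 -0.1 -1.2] g 0.347 q [ 0.28  0.39 -0.5   0.   -0.67 -0.28]
```

```bash
python3 -m inch '[{"slide":[0.5,-0.04,0.12],"turn":[0,-0.007,0],"grip":0.2},{"slide":[0.5,0,0.01],"turn":[0,0,0],"grip":0.2},{"slide":[0.4,0,0.01],"turn":[0,0,0],"grip":0.2},{"slide":[0.4,0,0.01],"turn":[0,0,0],"grip":0.2},{"slide":[0.4,0,0.01],"turn":[0,0,0],"grip":0.2},{"slide":[0.4,0,0],"turn":[0,0,0],"grip":0.2},{"slide":[0,0,0],"turn":[0,0,0],"grip":0.2}]'
python3 p.py .509 -.021 .055
```

```text
time_s: 58.55
tcp_pos: [0.5096, -0.0205, 0.0559]
orientation: [0.708, 0.0, -0.706, 0.001]
wrist_force: [0.2, 0.3, -1.1]
gripper_width: 0.349
t 58.55 tcp [ 0.5096 -0.0205  0.0559] slide cm [0.09 0.05 0.06] turn [ 0.001 -0.002 -0.   ] err w [-0.0006 -0.0005 -0.0009] F [ 0.2  0.3 -1.1] g 0.349 q [ 0.28  0.43 -0.51  0.   -0.62 -0.28]
```

```bash
python3 -m inch '[{"slide":[0.1,0,0],"turn":[0,0,0],"grip":0.2},{"slide":[0,0,0],"turn":[0,0,0],"grip":0.55},{"slide":[0,0,0],"turn":[0,0,0],"grip":0.6},{"slide":[0,0,0],"turn":[0,0,0],"grip":0.6},{"slide":[-3,0,0],"turn":[0,0,0],"grip":0.6},{"slide":[-5,0,0],"turn":[0,0,0],"grip":0.6},{"slide":[-5,0,0],"turn":[0,0,0],"grip":0.6},{"slide":[-2,4,3],"turn":[0,0,0],"grip":0},{"slide":[0,5,3],"turn":[0,0,0],"grip":0},{"slide":[0,5,2],"turn":[0,0,0],"grip":0},{"slide":[0,5,2],"turn":[0,0,0],"grip":0},{"slide":[0,0,0],"turn":[0,0,0],"grip":0}]'
python3 - <<'E'
from vis import *
ims={n:ctrl.camera(n) for n in("top","side")}
a=cv2.resize(ims["top"][140:300,230:400],None,fx=2.35,fy=2.35);b=cv2.resize(ims["side"][200:360,210:380],None,fx=2.35,fy=2.35)
cv2.imwrite("pics/s1.png",np.hstack([a,b])[:,:,::-1])
E
python3 spk.py; python3 p.py .42 -.2 .22
```

```text
time_s: 60.05
tcp_pos: [0.4077, -0.2157, 0.2096]
orientation: [0.708, 0.0, -0.706, 0.002]
wrist_force: [-0.5, 0.2, 1.2]
gripper_width: -0.005
top 0.95 tray [ 0.4828 -0.4993] 0.92 pocket [ 0.481  -0.4951] 0.9
top 0.78 tray [ 0.3095 -0.4654] 0.9 pocket [ 0.3097 -0.4615] 0.88
top 0.61 tray [0.6595 0.0421] 0.93 pocket [0.6558 0.0408] 0.92
top 0.6 tray [ 0.6545 -0.0314] 0.94 pocket [ 0.6509 -0.0319] 0.95
side 0.91 tray [ 0.5882 -0.0334] 0.88 pocket [ 0.584  -0.0255] 0.86
side 0.89 tray [ 0.5158 -0.0278] 0.83 pocket [ 0.5123 -0.0199] 0.82
side 0.79 tray [ 0.3086 -0.4603] 0.86 pocket [ 0.3072 -0.4483] 0.84
side 0.76 tray [ 0.662  -0.0384] 0.84 pocket [ 0.6572 -0.0305] 0.82
side 0.69 tray [0.5912 0.0389] 0.8 pocket [0.5871 0.0462] 0.78
side 0.59 tray [0.6636 0.0346] 0.89 pocket [0.6587 0.0419] 0.87
side 0.58 tray [0.5191 0.043 ] 0.89 pocket [0.5157 0.0502] 0.89
t 60.35 tcp [ 0.4099 -0.2124  0.2097] slide cm [-1.03 -1.23 -1.03] turn [ 0.011 -0.004 -0.003] err w [0.0101 0.0124 0.0103] F [0.2 0.  0.1] g 0.0 q [-0.12  0.14 -0.45  0.   -0.98  0.13]
```

View pics/s1.png

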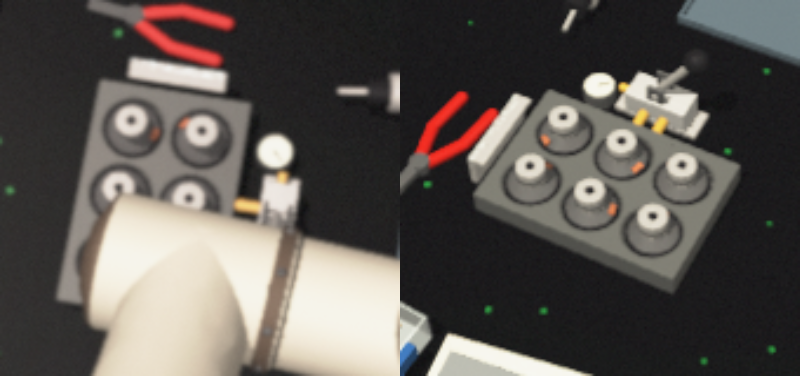

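```bash
cat > lev.py <<'E'
from vis import *
def knob(q): x=.08*np.sin(q-.6); return np.array([.5756+.9982*x,-.1141-.0594*x,.045+.08*np.cos(q-.6)])
E
python3 - <<'E'
from lev import *
print(knob(0),proj("side",knob(0)),proj("top",knob(0)))
for n in("side","top"):
    im=ctrl.camera(n); u,v=proj(n,knob(0))[0].astype(int); g=im[v-14:v+15,u-14:u+15].max(2)
    if n=="side": print(g[::2,::2])
    for r in cut("lever_knob",n)[:2]: print(n,r["p"],r["pixel"],cen(r["mask"]),r["mask"].sum())
plan([knob(0)[0],knob(0)[1],.2],down(np.pi-.0594))
E
```

```text
[ 0.53050991 -0.11141682  0.11102685] [[336.38008973 225.86208446]] [[345.15866931 244.10571655]]
[[ 25  27  26  28  27  50  69  88  87 106 125 139 140 139 139]
 [ 24  28  28  28  28  27  30  36  51  75  87  97 109 133 139]
 [ 27  26  27  29  27  27  26  29  30  30  42  56  82  89  96]
 [ 26  27  28  25  29  24  28  28  26  28  30  26  29  38  58]
 [ 29  28  22  25  26  28  28  29  28  25  24  28  24  28  29]
 [ 29  31  29  26  28  30  42  41  37  30  26  28  29  26  29]
 [ 26  27  27  25  30  41  47  51  46  35  24  28  27  27  29]
 [ 28  27  25  31  34  45  59  62  50  40  27  26  26  26  27]
 [ 27  30  27  25  32  40  45  47  44  33  28  25  29  27  30]
 [ 29  31  27 132 169  47  36  36  36  31  29  27  25  29  26]
 [112  94 164 170 135  64  28  30  25  26  29  28  28  28  26]
 [121 175 162 109  51  28  28  25  28  28  29  31  25  26  26]
 [179 149  92  32  29  25  29  29  28  27  27  27  26  28  27]
 [129 100  98 139  83  28  31  27  28  31  25  30  29  28  26]
 [116 149 148 149 149 146 119  53  28  27  28  29  24  25  20]]
side 0.54 [334.5, 226.3] [332.5984252  227.51181102] 127
top 0.53 [303.0, 205.5] [305.99000322 204.50951306] 3101
t 60.55 tcp [ 0.4098 -0.2127  0.2097] slide cm [  0.99 -10.   -12.18] turn [ 0.07  -0.004 -0.003] err w [ 0.1208  0.1013 -0.0097] F [-0.5  0.5  0.3] g -0.003 q [-0.12  0.14 -0.45  0.   -0.98  0.13]
```

```bash
python3 -m inch '[{"slide":[0,-2.5,-3],"turn":[0,0,0],"grip":0.9},{"slide":[0,-2.5,-3.1],"turn":[0,0,0],"grip":0.9},{"slide":[0,-2.5,-3.1],"turn":[0,0,0],"grip":0.9},{"slide":[0,-2.5,-3],"turn":[0.07,0,0],"grip":0.9},{"slide":[0,0,0],"turn":[0,0,0],"grip":0.9},{"slide":[0,0,0],"turn":[0,0,0],"grip":0.9}]'
python3 p.py .5305 -.1114 .16 -.0594
```

```text
time_s: 61.3
tcp_pos: [0.5343, -0.1061, 0.2094]
orientation: [0.708, -0.022, -0.706, -0.019]
wrist_force: [0.0, -0.8, 0.1]
gripper_width: 0.897
t 61.3 tcp [ 0.5343 -0.1061  0.2094] slide cm [4.94 0.54 0.37] turn [ 0.002 -0.003 -0.003] err w [-0.0038 -0.0053 -0.0494] F [ 0.  -0.8  0.1] g 0.897 q [ 0.1   0.28 -0.26  0.   -1.02 -0.16]
```

```bash
python3 -m inch '[{"slide":[3,0.5,0.4],"turn":[0,0,0],"grip":0.9},{"slide":[3,0,0.1],"turn":[0,0,0],"grip":0.9},{"slide":[2.5,0,0.1],"turn":[0,0,0],"grip":0.9},{"slide":[1.4,0,0],"turn":[0,0,0],"grip":0.9},{"slide":[0,0,0],"turn":[0,0,0],"grip":0.8},{"slide":[0,0,0],"turn":[0,0,0],"grip":0.8}]'
python3 p.py .5305 -.1114 .108 -.0594
```

```text
time_s: 62.05
tcp_pos: [0.5266, -0.114, 0.1106]
orientation: [0.709, -0.022, -0.704, -0.02]
wrist_force: [0.3, -0.4, 0.6]
gripper_width: 0.799
t 62.05 tcp [ 0.5266 -0.114   0.1106] slide cm [ 0.26 -0.28 -0.37] turn [ 0.    -0.008 -0.003] err w [ 0.0039  0.0026 -0.0026] F [ 0.3 -0.4  0.6] g 0.799 q [ 0.09  0.39 -0.4   0.01 -0.78 -0.15]
```

```bash
python3 -m inch '[{"slide":[0.26,-0.2,-2],"turn":[0,-0.008,0],"grip":0.8},{"slide":[0,0,-2],"turn":[0,0,0],"grip":0.8},{"slide":[0,0,-2],"turn":[0,0,0],"grip":0.8},{"slide":[0,0,-2],"turn":[0,0,0],"grip":0.8},{"slide":[0,0,-2],"turn":[0,0,0],"grip":0.8},{"slide":[0,0,0],"turn":[0,0,0],"grip":0.8}]'
python3 p.py .6407 -.118 .108 -.0594
```

```text
time_s: 62.8
tcp_pos: [0.6271, -0.1185, 0.1144]
orientation: [-0.706, 0.022, 0.707, 0.02]
wrist_force: [0.1, 0.6, 0.5]
gripper_width: 0.797
t 62.8 tcp [ 0.6271 -0.1185  0.1144] slide cm [ 0.63 -0.13 -1.36] turn [-0.     0.001 -0.003] err w [ 0.0136  0.0005 -0.0064] F [0.1 0.6 0.5] g 0.797 q [ 0.07  0.53 -0.13  0.   -0.91 -0.13]
```

```bash
python3 -m inch '[{"slide":[0.5,0,-0.8],"turn":[0,0,0],"grip":0.8},{"slide":[0,0,-0.6],"turn":[0,0,0],"grip":0.8},{"slide":[0,0,-0.4],"turn":[0,0,0],"grip":0.8},{"slide":[0,0,-0.3],"turn":[0,0,0],"grip":0.8}]'
python3 p.py .6407 -.118 .108 -.0594;  python3 - <<'E'
from lev import *
im={n:ctrl.camera(n) for n in("side","top")}
cv2.imwrite("pics/l1.png",cv2.resize(im["side"][190:310,230:400],None,fx=3,fy=3)[:,:,::-1]); print(proj("side",knob(1.2)),proj("side",knob(1.0)))
E
```

```text
time_s: 63.3
tcp_pos: [0.6395, -0.1195, 0.1088]
orientation: [-0.699, 0.022, 0.715, 0.021]
wrist_force: [-6.1, 1.5, 5.4]
gripper_width: 0.799
t 63.3 tcp [ 0.6395 -0.1195  0.1088] slide cm [ 0.08 -0.15 -0.11] turn [-0.002  0.022 -0.003] err w [ 0.0012  0.0015 -0.0008] F [-6.1  1.5  5.4] g 0.799 q [ 0.06  0.56 -0.09 -0.   -0.95 -0.12]
[[304.36135817 213.81381297]] [[309.16543543 213.6452536 ]]
```

View pics/l1.png

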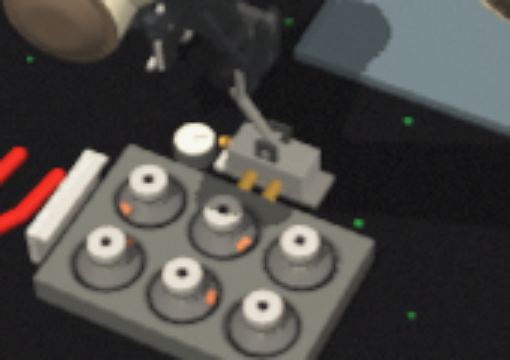

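The lever leans fully over (rod toward crop (240,90)) with 6 N against its stop, all six capsules seated. Hold, then bring back.

```bash
python3 -m inch '[{"slide":[0,0,-0.3],"turn":[0,0.01,0],"grip":0.8},{"slide":[0,0,-0.2],"turn":[0,0,0],"grip":0.8},{"slide":[0,0,-0.1],"turn":[0,0,0],"grip":0.8},{"slide":[0,0,0],"turn":[0,0,0],"grip":0.8},{"slide":[0,0,1.5],"turn":[0,0.01,0],"grip":0.8},{"slide":[0,0,1.5],"turn":[0,0,0],"grip":0.8},{"slide":[0,0,1.5],"turn":[0,0,0],"grip":0.8},{"slide":[0,0,1],"turn":[0,0,0],"grip":0.8},{"slide":[0,0,0],"turn":[0,0,0],"grip":0.8},{"slide":[0,0,0],"turn":[0,0,0],"grip":0.8}]'
python3 p.py .5556 -.114 .108 -.0594
```

```text
time_s: 64.65
tcp_pos: [0.5925, -0.1161, 0.1125]
orientation: [0.709, -0.022, -0.705, -0.02]
wrist_force: [0.1, 0.3, 0.2]
gripper_width: 0.802
t 64.65 tcp [ 0.5925 -0.1161  0.1125] slide cm [0.43 0.01 3.7 ] turn [-0.    -0.006 -0.003] err w [-0.0369  0.0021 -0.0045] F [0.1 0.3 0.2] g 0.802 q [ 0.08  0.48 -0.23  0.   -0.86 -0.14]
```

```bash
python3 -m inch '[{"slide":[0.2,0,1],"turn":[0,-0.006,0],"grip":0.8},{"slide":[0.2,0,1],"turn":[0,0,0],"grip":0.8},{"slide":[0,0,0.7],"turn":[0,0,0],"grip":0.8},{"slide":[0,0,0.3],"turn":[0,0,0],"grip":0.8},{"slide":[0,0,0],"turn":[0,0,0],"grip":0.8}]'
python3 p.py .5556 -.114 .108 -.0594
python3 - <<'E'
from lev import *
im=ctrl.camera("side")
for q in(.5,.6,.7,.8,.9):print(q,(proj("side",knob(q))[0]-[280,180])*5)
cv2.imwrite("pics/l2.png",cv2.resize(im[180:270,280:370],None,fx=5,fy=5)[:,:,::-1])
E
```

```text
time_s: 65.28
tcp_pos: [0.562, -0.1142, 0.1083]
orientation: [0.708, -0.022, -0.706, -0.02]
wrist_force: [1.6, 0.5, -0.0]
gripper_width: 0.8
t 65.275 tcp [ 0.562  -0.1142  0.1083] slide cm [0.02 0.02 0.64] turn [ 0.    -0.003 -0.003] err w [-0.0064  0.0002 -0.0003] F [ 1.6  0.5 -0. ] g 0.8 q [ 0.08  0.44 -0.31  0.   -0.82 -0.15]
0.5 [214.98170014 186.43121865]
0.6 [200.69914235 180.56015837]
0.7 [186.4870513  175.76343385]
0.8 [172.50325835 172.08887872]
0.9 [158.90107086 169.57009255]
```

View pics/l2.png

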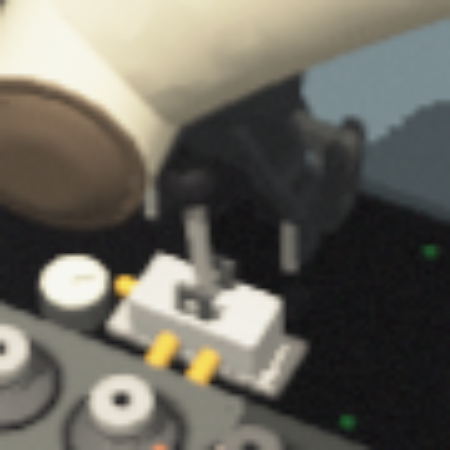

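```bash
python3 -m inch '[{"slide":[0,0,0.4],"turn":[0,0,0],"grip":0.8},{"slide":[0,0,0.3],"turn":[0,0,0],"grip":0.8},{"slide":[0,0,0],"turn":[0,0,0],"grip":0.8}]'
python3 p.py .5556 -.114 .108 -.0594
```

```text
time_s: 65.7
tcp_pos: [0.5544, -0.1138, 0.1079]
orientation: [0.707, -0.022, -0.706, -0.02]
wrist_force: [1.0, -0.0, 1.0]
gripper_width: 0.799
t 65.7 tcp [ 0.5544 -0.1138  0.1079] slide cm [-0.01  0.01 -0.12] turn [-0.    -0.002 -0.003] err w [ 0.0012 -0.0002  0.0001] F [ 1. -0.  1.] g 0.799 q [ 0.09  0.43 -0.33  0.   -0.81 -0.15]
```

```bash
python3 -m inch '[{"slide":[0,0,-1.2],"turn":[0,0,0],"grip":0.8},{"slide":[0,0,-0.7],"turn":[0,0,0],"grip":0.8},{"slide":[0,0,0],"turn":[0,0,0],"grip":0.8},{"slide":[-3,0,0],"turn":[0,0,0],"grip":0.8},{"slide":[-5,0,0],"turn":[0,0,0],"grip":0.8},{"slide":[-5,0,0],"turn":[0,0,0],"grip":0.8},{"slide":[0,5,4],"turn":[0,0,0],"grip":0.8},{"slide":[0,5,4],"turn":[0,0,0],"grip":0.8},{"slide":[0,5,4],"turn":[0,0,0],"grip":0.8},{"slide":[0,5,4],"turn":[0,0,0],"grip":0.8},{"slide":[0,5,2],"turn":[0,0,0],"grip":0.8},{"slide":[0,0,0],"turn":[0,0,0],"grip":0.8}]'
python3 spk.py | sed 's/tray.*pocket//'
python3 - <<'E'
from lev import *
np.set_printoptions(precision=4,suppress=True)
im={n:ctrl.camera(n) for n in("side","top")}
for n in im:
    r=cut("cover",n)[0]; print(n,r["p"],fit(n,r["mask"],COV,0,[.508,.328,.05]))
for q in(.5,.6,.7):print(q,(proj("side",knob(q))[0]-[210,180])*2.4)
a=cv2.resize(im["side"][180:360,210:370],None,fx=2.4,fy=2.4);b=cv2.resize(im["top"][150:330,130:370],(576,432))[:,:416]
cv2.imwrite("pics/f1.png",np.hstack([a,b])[:,:,::-1])
plan([.4,-.3,.25],down(np.pi))
E
```

```text
time_s: 67.2
tcp_pos: [0.3775, -0.3533, 0.2413]
orientation: [-0.704, 0.022, 0.71, 0.02]
wrist_force: [0.8, 0.2, -0.9]
gripper_width: 0.798
top 0.74  [ 0.6525 -0.032 ] 0.93
top 0.68  [ 0.5099 -0.0227] 0.9
top 0.61  [0.6555 0.0406] 0.91
top 0.61  [ 0.5812 -0.0275] 0.93
top 0.6  [0.5127 0.0483] 0.92
top 0.6  [ 0.3061 -0.4663] 0.65
top 0.57  [0.5859 0.0453] 0.93
side 0.92  [0.5147 0.0508] 0.86
side 0.87  [ 0.6553 -0.0305] 0.8
side 0.87  [ 0.478  -0.4832] 0.9
side 0.86  [ 0.5109 -0.0207] 0.89
side 0.85  [0.6601 0.0419] 0.83
side 0.7  [ 0.3053 -0.4501] 0.87
side 0.64  [0.5876 0.0476] 0.91
side 0.63  [ 0.5834 -0.0256] 0.87
side 0.8 (array([0.5089, 0.3303, 0.0488]), np.float64(0.9673383342904612))
top 0.71 (array([0.507 , 0.3264, 0.058 ]), np.float64(0.9815026949801934))
0.5 [271.1912  89.487 ]
0.6 [264.3356  86.6689]
0.7 [257.5138  84.3664]
t 67.6 tcp [ 0.3803 -0.3502  0.2416] slide cm [-0.87 -5.11 -1.7 ] turn [-0.051  0.008 -0.003] err w [0.0197 0.0502 0.0084] F [ 0.3  0.4 -0.5] g 0.801 q [-0.43  0.21 -0.27  0.01 -1.09  0.37]
```

View pics/f1.png

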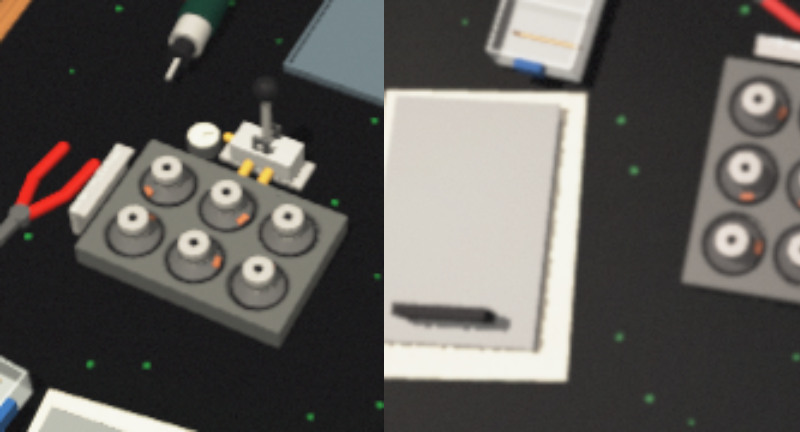

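The final picture shows the knob at (265,88), where 0.6 rad projects, six capsules seated and the cover flat on the sheet.

```bash
python3 -c "
from workcell import ctrl
print(ctrl.sign_off())"
```

```text
the job is handed in; nothing more can be done
None
```

The job is done and handed in at about 68 s of the 208 s allowed; `sign_off` reports no verdict.

**What I did:** I tipped the cover up about 15°, drew it clear of the keeper and laid it on the sheet. All six speaker capsules then went into their own pockets. I pushed the lever to its stop, brought it back upright, and moved the arm clear.

**Last checks:**
- **Cover:** about 11 mm from the sheet's centre by the fits, and it looks flat in the picture.
- **Capsules:** each reads within about 3 mm of its pocket centre in either camera. Gripper heights at release put each one within about 2 mm of fully home.
- **Lever:** it met about 6 N against its stop at evacuate. In the final picture the knob sits where 0.6 rad should be.
- **Tools and swab box:** I did not touch them. I did not measure their positions, but the ones visible in the last picture look unmoved.

**What went wrong or disagreed:**
- The first grasp at the cover's handle failed: the gripper was pushed up and aside and closed on nothing. The cover did not visibly move, and the second try, with wider jaws, worked.
- One capsule was knocked about 2 cm aside in the tray. I found it again by camera and placed it normally.
- The two cameras disagreed by up to about 3 mm in y for the nest, so I used their average, and every capsule went in.

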